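# Depuck four bottles into the carrying rack in run order

## Task

Lift the four small bottles out of the pucks on the outfeed lane and seat each one upright, fully down, in the white carrying rack, in the same order as they queue on the lane: the bottle at the red end stop goes into the nest by the rack's blue end, the next into the next, and so on to the last. Set them down gently, without dropping them, and tip none over; the pucks stay in the lane.

Things in the scene. Friction and masses are not known exactly. Their poses are not given: they have to be found in the camera images.
- bottle_red: small white plastic bottle with a RED screw cap and a white-blue label: body 37 mm diameter, straight up to 42 mm, shoulder above that, cap 23 mm diameter from 56 to 70 mm; 70 mm high, about 85 g. Origin: centre of its underside; z up along the bottle. Loose; starts standing in its puck.
- bottle_green: small brown bottle with a GREEN screw cap and a white-red label: body 37 mm diameter, straight up to 42 mm, shoulder above that, cap 23 mm diameter from 56 to 70 mm; 70 mm high, about 85 g. Origin: centre of its underside; z up along the bottle. Loose; starts standing in its puck.
- bottle_black: small white plastic bottle with a BLACK screw cap and a white-blue label: body 37 mm diameter, straight up to 42 mm, shoulder above that, cap 23 mm diameter from 56 to 70 mm; 70 mm high, about 85 g. Origin: centre of its underside; z up along the bottle. Loose; starts standing in its puck.
- bottle_glass: small CLEAR GLASS bottle with a clear ground-glass stopper (the stopper does not come out): body 32 mm diameter, straight up to about 32 mm, neck 20 mm diameter from 42 to 53 mm, stopper head 23 mm across on top; 63 mm high, about 60 g. Origin: centre of its underside; z up along the bottle. Loose; starts standing in its puck.
- puck_red: grey plastic puck (round open cup, 58 mm diameter, 20 mm high, bore 45 mm, inner floor 5 mm up) in which the red-capped bottle rides at the start; the four pucks look alike and are held fast in the lane. Origin: centre of its underside, on the belt. A bottle in it stands out of it by its height less 15 mm.
- puck_green: grey plastic puck (round open cup, 58 mm diameter, 20 mm high, bore 45 mm, inner floor 5 mm up) in which the green-capped bottle rides at the start; the four pucks look alike and are held fast in the lane. Origin: centre of its underside, on the belt. A bottle in it stands out of it by its height less 15 mm.
- puck_black: grey plastic puck (round open cup, 58 mm diameter, 20 mm high, bore 45 mm, inner floor 5 mm up) in which the black-capped bottle rides at the start; the four pucks look alike and are held fast in the lane. Origin: centre of its underside, on the belt. A bottle in it stands out of it by its height less 15 mm.
- puck_glass: grey plastic puck (round open cup, 58 mm diameter, 20 mm high, bore 45 mm, inner floor 5 mm up) in which the clear glass bottle rides at the start; the four pucks look alike and are held fast in the lane. Origin: centre of its underside, on the belt. A bottle in it stands out of it by its height less 15 mm.
- lane: fixed outfeed conveyor, 310 mm long (y), 90 mm wide (x): black belt, top 36 mm up, between aluminium profiles; motor at the tail; guide rails 48 mm high. Origin: middle of underside on the worktop; y runs along the row to the end stop (RED crossbar, 61 mm high) at the +y end. Pucks stand in a row at x = 0, y = +93 (first, at the stop), +31, -31, -93 mm (last).
- rack: fixed white carrying rack with grey floor, 278 mm long (y), 80 mm wide (x), empty at the start. Four round nests in a row at x = 0, y = +93 (place one, by the BLUE end cheek), +31, -31, -93 mm (place four). Nest: 46.5 mm bevelled hole in a plate, top face 24 mm up, floor 8 mm up. End cheeks 73 mm high. Origin: middle of underside on the worktop, y towards the blue end.
There are look-alikes about, which are no part of the job. Leave any yellow look-alike of the bottle_black alone.

How it is judged:
By the outcome, as a careful person would: the job done as asked, in the order asked, and still so for the second after the job is handed in, with the robot touching nothing.
It also fails if it takes over 128 s, if anything falls off the work surface, if the arm or the gripper's body presses on something with over 40 N, if the wrist force passes 120 N, or if a joint passes its speed limit or range.

## Robot

A 6-joint arm with a two-finger parallel gripper is mounted at the origin on a cart in front of the work surface, level with it; the furniture and walls round the work are solid. World frame = base frame: x ahead of the robot, y to its left, z up, the work surface at z = 0. Lengths are in m, angles in rad, forces in N, time in s.
With the tool pointing down it reaches from about 0.35 to 0.975 m from the base axis. Payload 4.9 kg.
Tool frame: the origin (TCP) lies midway between the tips of the shut fingers; the grasp point (between the pads) lies manip.grip_depth behind it (manip.grip_depth is the distance from the TCP to the grasp point, in m); z points along the fingers, x is the direction in which the jaws open and shut, and the axes are right-handed (so a half turn about z gives the same grasp; the last joint's range is limited). The gripper opens to 85 mm and grips with 20 to 120 N. Pads are 22 mm wide; open, the fingers measure 114 mm over their backs; the gripper's body (76 mm by 85 mm) begins 54 mm behind the grasp point. The pads swing forward as they close: fully open they stand 13 mm farther back than shut.
Start: joints at [-1.303, 0.053, 1.613, -0, 1.476, -0.119], TCP at [0.236, -0.579, 0.231] pointing down, gripper open.
Joint ranges: [-3.01, 3.01], [-1.01, 2.22], [0.06, 2.58], [-1.02, 4.17], [0.09, 2.62], [-3.14, 3.14]. Speed limits (rad/s): [2.57, 2.57, 3.14, 3.14, 3.14, 3.14].

## Interface

Orientations are given as a unit quaternion [w, x, y, z].
In Python, from plant import state, grab_frame, ticket, manip gives the robot as it stands.
- The arm moves only by the tool carry_out, never from a script. Its argument "moves" is a list that holds one entry, the list of rows, each a list of 7 numbers: the turn, a rotation vector about the tool's x, y, z each as a share of 5 degrees, from -1 to 1, then the shift along the tool's x, y, z each as a share of 0.04 m, from -1 to 1, then the gripper command: -1 is shut, 1 is fully open, values between are in proportion. A call has 1 to 8 rows; each row shifts and turns the commanded pose from where the row before left it, along the tool's axes as they then stand; what a row does not reach is not made up. A row lasts 1/12 s, in which the tool goes at most 41.7 mm and 7.16 degrees, less where a joint would pass 70% of its speed; a pose out of reach is approached as far as the arm can. A call with a number of a shift or a turn outside -1 to 1 is refused whole. A call with a gripper value outside its range is refused whole. The fingers move at their own pace and stop on an object; the grip force is fixed at half the most. Time passes only in rows, so rows that do not move let the fingers close. It gives the time, the measured TCP pose, the force and the opening at its end, in the units of the state.
- state(): the state, without advancing time (a new reading comes with each control period).
- grab_frame(name): name is "scene" or "top" or "wrist"; returns a dict with "frame" (420x560x3 uint8, red, green, blue), "z_map" (420x560 float32, m along the optical axis (not along the pixel's ray), 0 where there is no reading), "K" (3x3 intrinsics, pixels), "k1" (the pictures are not rectified: a ray, as slopes to the right and down, at radius r is drawn at 1 + k1 r^2 times it, then the intrinsics apply), "world_from_camera" (4x4, takes a point from camera to world coordinates); the wrist camera has in their place "hand_eye" (4x4, takes a point from camera to tool coordinates, whose origin is the TCP and whose axes are the tool frame's). Camera axes: x right, y down, z forward; pixel columns grow to the right and rows downward; lengths in m; the calibration is good to about 2 mm. A picture is of the moment at which its call begins: read the wrist's pose just before it.
- ticket.job_done(): hands the job in, once; it reports no verdict.
The state is a dict: "time": time; "joint_pos": joint angles; "joint_vel": joint speeds; "joint_efforts": joint torques, N m; "tool_pos": TCP position; "tool_rot": TCP orientation; "contact_force": force on the tool from outside, world axes, zero at the start; "ft_torque": the same for the moment, N m; "gripper_width": opening from 0.0 (shut) to 1.0 (fully open).
Only numpy, scipy, OpenCV 4.12 (cv2) and the standard library are available. Lean on these libraries where they do the work, as an engineer would, in place of code of your own. Each camera call takes 0.05 s, during which the arm holds its last target.

## Working session

There is one attempt and no reset: what is moved stays moved. The work goes in short steps, Python scripts to look and compute and a tool call to move; the robot and the scene stay as the last step left them, time stands still between calls to the robot, and variables do not carry over. Pictures are saved under pics/ and viewed, and the job is handed in when it is done.

Besides the shell and the picture viewer there is one more tool, called after "Emit:" by a JSON object that holds its "fn" and its "kwargs", one argument or row to a line. carry_out: Moves the arm, as the interface text tells. Shift numbers are shares of 0.04 m and turn numbers shares of 5 degrees, none past 1 either way. Its arguments: {"type":"object","properties":{"moves":{"type":"array"}},"required":["moves"]}

```bash
ls; mkdir -p pics
python3 - <<'E'
from plant import state, grab_frame, ticket, manip
import cv2,numpy as np
s=state();print(s);print(manip, getattr(manip,'grip_depth',None))
for n in ["scene","top"]:
    f=grab_frame(n);cv2.imwrite(f"pics/{n}0.png",f["frame"][:,:,::-1]);np.savez(f"pics/{n}0.npz",**{k:v for k,v in f.items()})
    print(n,f["K"],f["k1"],f["world_from_camera"])
E
```

```text
pics
{'time': 0.0, 'joint_pos': array([-1.30303667e+00,  5.33143367e-02,  1.61427396e+00, -1.43654902e-05,
        1.47600557e+00, -1.18982216e-01]), 'joint_vel': array([ 5.53430660e-05,  3.27354836e-04, -8.25111368e-04, -1.16852938e-03,
        1.52068903e-03,  3.58937056e-04]), 'joint_efforts': array([-1.41855417e-04, -3.93679225e+01, -3.70176709e+01, -2.23039278e-04,
        6.91436377e-03,  4.92748967e-06]), 'tool_pos': array([ 0.23557587, -0.57823806,  0.23010135]), 'tool_rot': array([-6.47578384e-04,  8.29811071e-01, -5.58043534e-01, -7.62830245e-04]), 'contact_force': array([ 0.17633126, -0.52698875, -0.20085145]), 'ft_torque': array([-0.00409681, -0.01346614, -0.02033989]), 'gripper_width': 0.996909439781933}
<Robot object at 0x7f7edb77fa10> 0.0187
scene [[467.10574163   0.         272.15343868]
 [  0.         467.10574163 210.32740158]
 [  0.           0.           1.        ]] -0.09624812405046855 [[-0.72897255 -0.3591421   0.58276579 -0.0898748 ]
 [-0.68426681  0.35812028 -0.63523916  0.6439888 ]
 [ 0.01944088 -0.86183921 -0.50680887  0.60236276]
 [ 0.          0.          0.          1.        ]]
top [[535.1285397    0.         280.15256628]
 [  0.         535.1285397  213.26601201]
 [  0.           0.           1.        ]] -0.0983834512804417 [[ 0.00144538 -0.98780011  0.15572043  0.36912804]
 [-0.99953739 -0.0061578  -0.02978391  0.01576499]
 [ 0.03037944 -0.15560534 -0.98735205  1.22977297]
 [ 0.          0.          0.          1.        ]]
```

View pics/scene0.png

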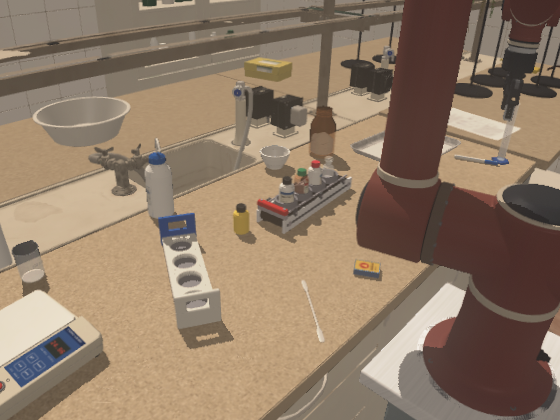

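View pics/top0.png

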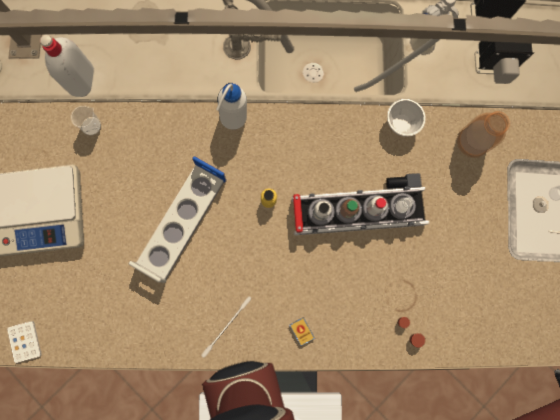

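The bottle nearest the red stop in the top view is black (321,210), followed by green (348,208), red (376,207) and glass (402,206). The yellow look-alike stands alone at (268,198). The rack's blue end is at (209,170). Next I'll measure these.

```bash
cat > h.py <<'E'
import numpy as np,cv2
def und(f,u,v):
    K=f["K"];k1=float(f["k1"])
    x=np.array([[[float(u),float(v)]]])
    return cv2.undistortPoints(x,K,np.array([k1,0,0,0,0.]))[0,0]
def w(f,u,v,T=None,z=None):
    T=f["world_from_camera"] if T is None else T
    s=und(f,u,v);d=T[:3,:3]@np.array([s[0],s[1],1]);o=T[:3,3]
    if z is None: t=np.median(f["z_map"][int(v)-1:int(v)+2,int(u)-1:int(u)+2])
    else: t=(z-o[2])/d[2]
    return o+t*d
def proj(f,P,T=None):
    T=f["world_from_camera"] if T is None else T
    R=T[:3,:3].T; rv=cv2.Rodrigues(R)[0]
    return cv2.projectPoints(np.atleast_2d(P).astype(float),rv,-R@T[:3,3],f["K"],np.array([float(f["k1"]),0,0,0,0.]))[0][:,0]
def cloud(f,T=None):
    T=f["world_from_camera"] if T is None else T
    H,W=f["z_map"].shape;u,v=np.meshgrid(np.arange(W),np.arange(H))
    s=cv2.undistortPoints(np.stack([u,v],-1).reshape(-1,1,2).astype(float),f["K"],np.array([float(f["k1"]),0,0,0,0.]))[:,0]
    z=f["z_map"].reshape(-1,1);P=np.hstack([s,np.ones((len(s),1))])*z
    return (P@T[:3,:3].T+T[:3,3]).reshape(H,W,3)
E
python3 - <<'E'
from h import *
f=dict(np.load("pics/top0.npz"))
im=f["frame"][:,:,::-1]
cv2.imwrite("pics/topz.png",cv2.resize(im[140:300,120:440],None,fx=2.5,fy=2.5,interpolation=cv2.INTER_CUBIC))
c=cloud(f)
for p in [(321,209),(347,207),(379,203),(402,203),(268,192),(188,209),(174,232),(160,255),(203,184),(300,330)]:
    print(p,c[p[1],p[0]].round(4))
E
```

```text
(321, 209) [ 0.5556 -0.105   0.1095]
(347, 207) [ 0.5629 -0.1632  0.0942]
(379, 203) [ 0.5698 -0.2306  0.1077]
(402, 203) [ 0.5748 -0.2878  0.0816]
(268, 192) [0.5995 0.0077 0.0697]
(188, 209) [0.57   0.1915 0.0106]
(174, 232) [0.5169 0.2228 0.0068]
(160, 255) [0.4637 0.253  0.0081]
(203, 184) [0.6301 0.1589 0.0059]
(300, 330) [ 0.2966 -0.0658  0.0123]
```

View pics/topz.png

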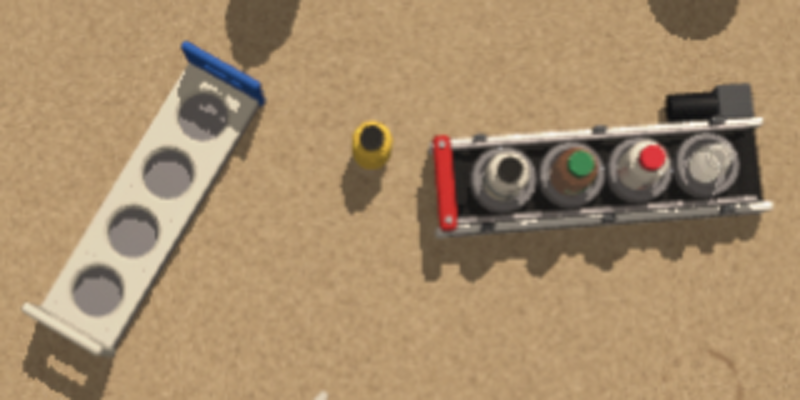

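Run:
```python
from h import *
f=dict(np.load("pics/top0.npz"))
# caps (image px from zoom), z=0.111-ish ; rims at z .024
zo=lambda x,y:(120+(x+.5)/2.5-.5,140+(y+.5)/2.5-.5)
caps={'black':(510,168),'green':(581,163),'red':(653,157)}
for k,p in caps.items(): print(k,w(f,*zo(*p),z=.110).round(4))
print('glass',w(f,*zo(708,164),z=.104).round(4))
holes=[(206,116),(168,172),(133,231),(97,290)]
H=[w(f,*zo(*p),z=.024) for p in holes]
for h in H: print('hole',h.round(4))
H=np.array(H);print(np.linalg.norm(np.diff(H[:,:2],axis=0),axis=1))
# hsv cap centroids
im=f["frame"][140:300,120:440].astype(int);
hsv=cv2.cvtColor(f["frame"],cv2.COLOR_RGB2HSV)
c=cloud(f)
m=(c[...,2]>.018)&(c[...,2]<.032)&(c[...,1]>.1)&(c[...,1]<.32)&(c[...,0]>.4)&(c[...,0]<.7)
P=c[m];print(m.sum(),np.median(P[:,2]))
r=cv2.minAreaRect(P[:,:2].astype(np.float32)*1000);print(r)
m=(c[...,2]>.095)&(c[...,2]<.12)&(c[...,1]<-.0)&(c[...,1]>-.35)&(c[...,0]>.5)&(c[...,0]<.65)
n,l,st,ce=cv2.connectedComponentsWithStats(m.astype(np.uint8))
for i in range(1,n):
  if st[i,4]>8: print(st[i,4],ce[i].round(1),c[l==i].mean(0).round(4))
```

```text
black [ 0.56   -0.1108  0.11  ]
green [ 0.5648 -0.1718  0.11  ]
red [ 0.5705 -0.2343  0.11  ]
glass [ 0.5658 -0.2837  0.104 ]
hole [0.6213 0.1587 0.024 ]
hole [0.569  0.1921 0.024 ]
hole [0.5146 0.2224 0.024 ]
hole [0.4609 0.2532 0.024 ]
[0.06207515 0.06221503 0.06196442]
2468 0.02338762102362335
((541.1151123046875, 206.82919311523438), (78.44705200195312, 270.9359130859375), 60.018089294433594)
92 [407.9 202.1] [ 0.5734 -0.2956  0.1017]
113 [379.6 203.3] [ 0.5692 -0.2321  0.1072]
102 [351.6 205.9] [ 0.5631 -0.1712  0.1072]
108 [324.1 207.8] [ 0.5585 -0.1118  0.1078]
```

```bash
cat >> h.py <<'E'
from scipy.spatial.transform import Rotation as R_
def toolT(s):
    q=s["tool_rot"];T=np.eye(4);T[:3,:3]=R_.from_quat([q[1],q[2],q[3],q[0]]).as_matrix();T[:3,3]=s["tool_pos"];return T
def go(x,y,z,yaw):
    from plant import state
    s=state();T=toolT(s)
    a=np.radians(yaw);X=np.array([np.cos(a),np.sin(a),0]);Z=np.array([0,0,-1.]);Y=np.cross(Z,X)
    Rt=np.stack([X,Y,Z],1)
    rv=R_.from_matrix(T[:3,:3].T@Rt).as_rotvec(degrees=True)/5
    d=np.array([x,y,z])-T[:3,3]
    print("t",round(s["time"],2),"pos",T[:3,3].round(4),"grip",round(s["gripper_width"],3),"F",s["contact_force"].round(1))
    print(" turn units",rv.round(3)," shift units in NEW axes",(Rt.T@d/.04).round(3)," in present axes",(T[:3,:3].T@d/.04).round(3))
def grab(tag):
    from plant import state,grab_frame
    s=state();f=dict(grab_frame("wrist"));T=toolT(s)@f["hand_eye"];f["world_from_camera"]=T
    cv2.imwrite(f"pics/{tag}.png",f["frame"][:,:,::-1]);np.savez(f"pics/{tag}.npz",**f);return f,T
E
python3 - <<'E'
from h import *
from plant import grab_frame
f=dict(np.load("pics/top0.npz"));c=cloud(f)
for p in [(232,90),(240,115),(484,120),(404,120),(180,20),(300,25),(416,181),(214,165),(150,268)]: print(p,c[p[1],p[0]].round(3))
print(grab_frame("wrist")["hand_eye"].round(4))
go(.566,-.204,.23,4.6)
E
```

```text
(232, 90) [0.8   0.085 0.162]
(240, 115) [0.772 0.071 0.083]
(484, 120) [ 0.753 -0.466  0.133]
(404, 120) [ 0.793 -0.321  0.005]
(180, 20) [0.836 0.162 0.387]
(300, 25) [ 0.829 -0.043  0.387]
(416, 181) [ 0.635 -0.335  0.034]
(214, 165) [0.677 0.135 0.001]
(150, 268) [0.433 0.272 0.022]
[[ 1.000e+00 -1.000e-04  1.000e-04  3.000e-04]
 [ 1.000e-04  9.547e-01  2.975e-01 -7.580e-02]
 [-1.000e-04 -2.975e-01  9.547e-01 -1.433e-01]
 [ 0.000e+00  0.000e+00  0.000e+00  1.000e+00]]
t 0.15 pos [ 0.2356 -0.5784  0.2304] grip 1.003 F [-0.2  0.3 -1.4]
 turn units [-1.4000e-02  1.4000e-02 -1.4488e+01]  shift units in NEW axes [ 8.983 -8.666  0.009]  in present axes [ -5.552 -11.179   0.02 ]
```

Emit:
{"fn": "carry_out", "kwargs": {
  "moves": [
    [[0,0,-1,0,0,0,1],[0,0,-1,0,0,0,1],[0,0,-1,0,0,0,1],[0,0,-1,0,0,0,1],[0,0,-1,0,0,0,1],[0,0,-1,0,0,0,1],[0,0,-1,0,0,0,1],[0,0,-1,0,0,0,1]]
  ]
}}

```text
time: 0.82
tool_pos: [0.2357, -0.5786, 0.2307]
tool_rot: [-0.0, 0.971, -0.238, -0.0]
contact_force: [-0.6, -0.7, 0.4]
gripper_width: 0.996
```

Emit:
{"fn": "carry_out", "kwargs": {
  "moves": [
    [[0,0,-1,0,0,0,1],[0,0,-1,0,0,0,1],[0,0,-1,0,0,0,1],[0,0,-1,0,0,0,1],[0,0,-1,0,0,0,1],[0,0,-1,0,0,0,1],[0,0,-0.5,0,0,0,1],[0,0,0,0,0,0,1]]
  ]
}}

```text
time: 1.48
tool_pos: [0.2357, -0.5786, 0.2308]
tool_rot: [-0.0, 0.999, 0.041, -0.0]
contact_force: [0.1, -0.0, -0.0]
gripper_width: 1.005
```

Emit:
{"fn": "carry_out", "kwargs": {
  "moves": [
    [[0,0,0,1,-0.5,0,1],[0,0,0,1,-0.5,0,1],[0,0,0,1,-0.5,0,1],[0,0,0,1,-0.5,0,1],[0,0,0,1,-0.5,0,1],[0,0,0,1,-0.5,0,1],[0,0,0,1,-0.5,0,1],[0,0,0,0,0,0,1]]
  ]
}}

```text
time: 2.15
tool_pos: [0.4903, -0.4231, 0.231]
tool_rot: [-0.001, 0.999, 0.044, 0.001]
contact_force: [-1.2, 0.4, 0.1]
gripper_width: 1.003
```

```bash
python3 -c "
from h import *
go(.566,-.204,.23,4.6)"
```

```text
t 2.15 pos [ 0.4903 -0.4231  0.231 ] grip 1.003 F [-1.2  0.4  0.1]
 turn units [-0.023 -0.028  0.078]  shift units in NEW axes [ 2.326 -5.308  0.024]  in present axes [ 2.362 -5.292  0.041]
```

Emit:
{"fn": "carry_out", "kwargs": {
  "moves": [
    [[0,0,0,0.4,-1,0,1],[0,0,0,0.4,-1,0,1],[0,0,0,0.4,-1,0,1],[0,0,0,0.4,-1,0,1],[0,0,0,0.4,-1,0,1],[0,0,0.08,0.3,-0.3,0,1],[0,0,0,0,0,0,1],[0,0,0,0,0,0,1]]
  ]
}}

```text
time: 2.82
tool_pos: [0.5575, -0.2152, 0.2311]
tool_rot: [0.0, 0.999, 0.038, -0.0]
contact_force: [-0.6, 0.3, -0.6]
gripper_width: 0.998
```

```bash
python3 -c "
from h import *
f,T=grab('wr1')
print(f['K'],f['k1'])
go(.566,-.204,.23,4.6)"
```

```text
[[331.00074573   0.         285.31118846]
 [  0.         331.00074573 206.00940075]
 [  0.           0.           1.        ]] -0.05577360088315837
t 2.87 pos [ 0.5572 -0.216   0.2311] grip 0.997 F [ 0.7 -0.2 -0.1]
 turn units [ 0.004  0.008 -0.071]  shift units in NEW axes [ 0.243 -0.282  0.028]  in present axes [ 0.241 -0.283  0.027]
```

View pics/wr1.png

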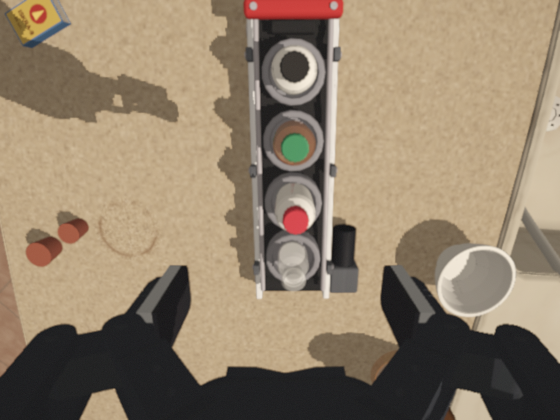

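The wrist view shows the red stop at the top. Below it are black (295,66), green (295,148), red (296,219) and the glass stopper (293,279).

Run:
```python
from h import *
f=dict(np.load("pics/wr1.npz"));c=cloud(f)
m=(c[...,2]>.09)&(c[...,2]<.125)&(c[...,1]<-.05)&(c[...,1]>-.33)&(c[...,0]>.52)&(c[...,0]<.62)
n,l,st,ce=cv2.connectedComponentsWithStats(m.astype(np.uint8))
for i in range(1,n):
  if st[i,4]>20:
    P=c[l==i];zt=np.percentile(P[:,2],90);Q=P[P[:,2]>zt-.004]
    print(st[i],ce[i].round(1),zt.round(4),"bbox mid",((Q.min(0)+Q.max(0))/2).round(4),"mean",Q.mean(0).round(4),"size",np.ptp(Q,axis=0).round(3))
for n_,u,v,z in [("b",294.5,66,.111),("g",295,148.5,.111),("r",296,220,.111),("gl",293,280,.104)]: print(n_,w(f,u,v,z=z).round(4))
im=f["frame"][:,:,::-1][20:310,220:370]
cv2.imwrite("pics/wr1z.png",cv2.resize(im,None,fx=2,fy=2,interpolation=cv2.INTER_CUBIC))
```

```text
[ 272   46   44   46 1563] [293.9  68. ] 0.1119 bbox mid [ 0.5568 -0.1125  0.1108] mean [ 0.5565 -0.1124  0.1112] size [0.023 0.023 0.006]
[ 274  124   42   42 1346] [294.2 144.4] 0.112 bbox mid [ 0.5618 -0.1732  0.1108] mean [ 0.5616 -0.1728  0.1113] size [0.023 0.022 0.005]
[ 276  196   39   38 1115] [295.  214.1] 0.1118 bbox mid [ 0.5678 -0.2348  0.1105] mean [ 0.5674 -0.2341  0.1112] size [0.022 0.022 0.005]
[282 266  24  25 475] [293.5 278.4] 0.1046 bbox mid [ 0.5711 -0.2958  0.1031] mean [ 0.5709 -0.2951  0.1033] size [0.022 0.022 0.005]
b [ 0.5564 -0.1125  0.111 ]
g [ 0.5619 -0.1735  0.111 ]
r [ 0.5677 -0.2334  0.111 ]
gl [ 0.5704 -0.2948  0.104 ]
```

View pics/wr1z.png

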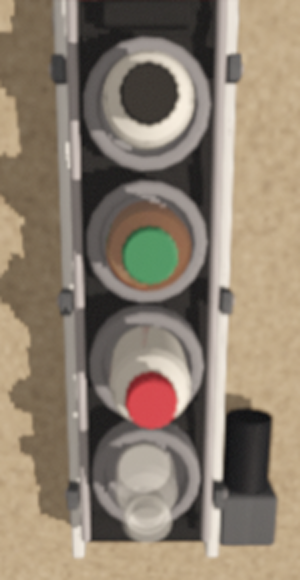

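Emit:
{"fn": "carry_out", "kwargs": {
  "moves": [
    [[0,0,-0.07,0,-1,0,1],[0,0,0,0,-1,0,1],[0,0,0,0,-0.6,0.8,1],[0,0,0,0,0,0.8,1],[0,0,0,0,0,0,1],[0,0,0,0,0,0,1]]
  ]
}}

```text
time: 3.37
tool_pos: [0.5477, -0.1127, 0.1653]
tool_rot: [-0.001, 0.999, 0.039, -0.002]
contact_force: [0.5, -1.4, 0.7]
gripper_width: 0.998
```

```bash
python3 -c "
from h import *
go(.5567,-.1125,.060,4.6)"
```

```text
t 3.37 pos [ 0.5477 -0.1127  0.1653] grip 0.998 F [ 0.5 -1.4  0.7]
 turn units [-0.017  0.054 -0.019]  shift units in NEW axes [0.225 0.013 2.633]  in present axes [0.238 0.016 2.631]
```

Emit:
{"fn": "carry_out", "kwargs": {
  "moves": [
    [[0,0.05,0,0.23,0.01,0.5,1],[0,0,0,0,0,0.7,1],[0,0,0,0,0,0.7,1],[0,0,0,0,0,0.5,1],[0,0,0,0,0,0.22,1],[0,0,0,0,0,0,1],[0,0,0,0,0,0,1]]
  ]
}}

```text
time: 3.95
tool_pos: [0.5602, -0.1129, 0.0644]
tool_rot: [0.0, 0.999, 0.039, 0.003]
contact_force: [0.7, 0.8, 1.0]
gripper_width: 1.002
```

```bash
python3 -c "
from h import *
go(.5567,-.1125,.060,4.6);grab('wr2')"
```

```text
t 3.95 pos [ 0.5602 -0.1129  0.0644] grip 1.002 F [0.7 0.8 1. ]
 turn units [ 0.011 -0.074 -0.015]  shift units in NEW axes [-0.086 -0.018  0.109]  in present axes [-0.087 -0.018  0.108]
```

View pics/wr2.png

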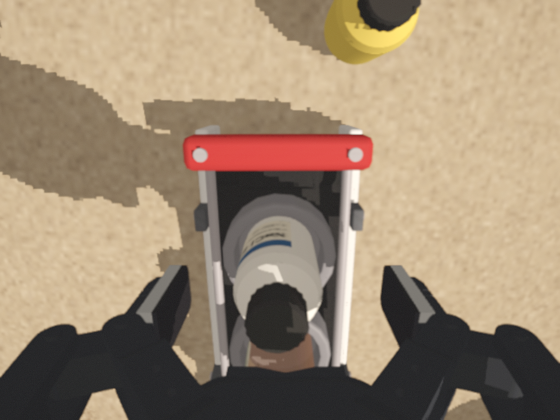

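The jaws straddle the black-capped bottle (cap 277,315). It sits slightly left of centre, which agrees with the measured 3 mm offset. I'll correct for that and close.

Emit:
{"fn": "carry_out", "kwargs": {
  "moves": [
    [[0,-0.07,0,-0.08,-0.02,0.08,1],[0,0,0,0,0,0,1],[0,0,0,0,0,0,1]]
  ]
}}

```text
time: 4.25
tool_pos: [0.5563, -0.1112, 0.0603]
tool_rot: [0.0, 0.999, 0.04, -0.0]
contact_force: [0.5, -0.8, 0.1]
gripper_width: 1.003
```

Emit:
{"fn": "carry_out", "kwargs": {
  "moves": [
    [[0,0,0,0,0,0,-1],[0,0,0,0,0,0,-1],[0,0,0,0,0,0,-1],[0,0,0,0,0,0,-1],[0,0,0,0,0,0,-1],[0,0,0,0,0,0,-1],[0,0,0,0,0,0,-1],[0,0,0,0,0,0,-1]]
  ]
}}

```text
time: 4.92
tool_pos: [0.5561, -0.1111, 0.0596]
tool_rot: [0.0, 0.999, 0.04, -0.001]
contact_force: [0.1, -0.3, 2.6]
gripper_width: 0.419
```

Emit:
{"fn": "carry_out", "kwargs": {
  "moves": [
    [[0,0,0,0,0,-0.3,-1],[0,0,0,0,0,-0.6,-1],[0,0,0,0,0,-0.8,-1],[0,0,0,0,0,-0.8,-1],[0,0,0,0,0,-0.8,-1],[0,0,0,0,0,-0.4,-1],[0,0,0,0,0,0,-1]]
  ]
}}

```text
time: 5.5
tool_pos: [0.5585, -0.1118, 0.2136]
tool_rot: [0.002, 0.999, 0.04, 0.004]
contact_force: [0.1, -0.7, 0.6]
gripper_width: 0.419
```

```bash
python3 -c "
from h import *
go(.6215,.1594,.2,59.5);f,T=grab('wr3')"
```

```text
t 5.5 pos [ 0.5585 -0.1118  0.2136] grip 0.419 F [ 0.1 -0.7  0.6]
 turn units [  0.079  -0.053 -10.977]  shift units in NEW axes [ 6.641 -2.083  0.34 ]  in present axes [ 2.114 -6.632  0.33 ]
```

View pics/wr3.png

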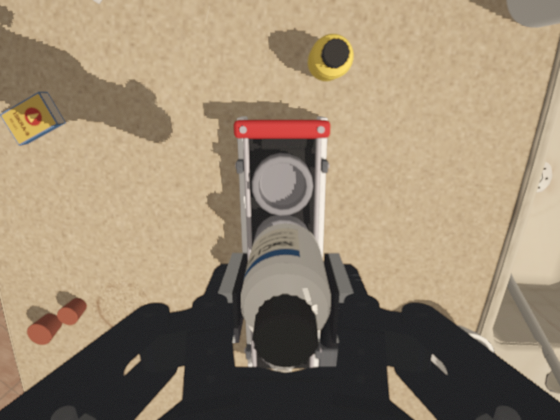

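The black-capped bottle is held upright and its puck at (281,185) is empty. I'll carry it to the rack.

Emit:
{"fn": "carry_out", "kwargs": {
  "moves": [
    [[0,0,0,0.3,-1,0,-1],[0,0,0,0.3,-1,0,-1],[0,0,0,0.3,-1,0,-1],[0,0,0,0.3,-1,0,-1],[0,0,0,0.3,-1,0,-1],[0,0,0,0.3,-1,0,-1],[0,0,0,0.3,-0.6,0,-1],[0,0,-0.5,0,0,0,-1]]
  ]
}}

```text
time: 6.22
tool_pos: [0.6174, 0.1631, 0.2037]
tool_rot: [-0.001, 0.998, 0.065, -0.003]
contact_force: [-0.0, -0.2, -0.8]
gripper_width: 0.422
```

Emit:
{"fn": "carry_out", "kwargs": {
  "moves": [
    [[0,0,-1,0,0,0,-1],[0,0,-1,0,0,0,-1],[0,0,-1,0,0,0,-1],[0,0,-1,0,0,0,-1],[0,0,-1,0,0,0,-1],[0,0,-1,0,0,0,-1],[0,0,-1,0,0,0,-1],[0,0,-1,0,0,0,-1]]
  ]
}}

```text
time: 6.88
tool_pos: [0.6167, 0.1581, 0.2037]
tool_rot: [-0.001, 0.916, 0.402, -0.003]
contact_force: [-0.2, 0.9, -0.9]
gripper_width: 0.418
```

Emit:
{"fn": "carry_out", "kwargs": {
  "moves": [
    [[0,0,-1,0,0,0,-1],[0,0,-1,0,0,0,-1],[0,0,-0.5,0,0,0,-1],[0,0,0,0,0,0,-1],[0,0,0,0,0,0,-1]]
  ]
}}

```text
time: 7.3
tool_pos: [0.6172, 0.1582, 0.2046]
tool_rot: [-0.001, 0.868, 0.497, -0.003]
contact_force: [0.0, -0.4, -0.6]
gripper_width: 0.415
```

```bash
python3 -c "
from h import *
go(.6215,.1594,.2,59.5);f,T=grab('wr4')"
```

```text
t 7.3 pos [0.6172 0.1582 0.2046] grip 0.415 F [ 0.  -0.4 -0.6]
 turn units [-0.054  0.041  0.008]  shift units in NEW axes [0.081 0.078 0.114]  in present axes [0.081 0.079 0.114]
```

View pics/wr4.png

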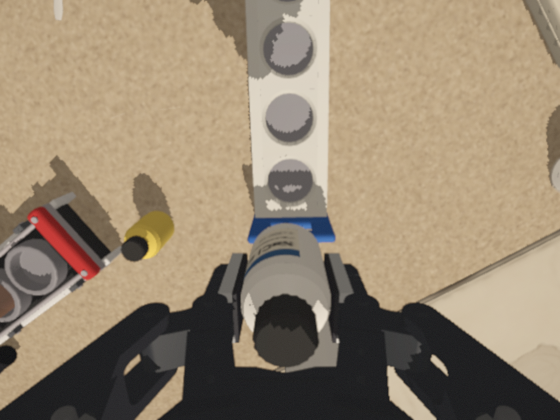

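The nest rims show at (290,181), (290,118) and (289,49), with the blue cheek nearest the gripper. I'll measure the rims.

Run:
```python
from h import *
f=dict(np.load("pics/wr4.npz"));c=cloud(f)
for z in (.024,):
  for p in [(290,181),(290.5,119.5),(289,49)]: print(w(f,*p,z=z).round(4))
print(c[119,322],c[119,290])
m=(c[...,2]>.018)&(c[...,2]<.031)&(c[...,1]>.1)&(c[...,1]<.3)&(c[...,0]>.45)&(c[...,0]<.7)
# label holes: low pts enclosed
P=c[m];print(np.median(P[:,2]))
y=np.array([.862,-.508]);x=np.array([-.508,-.862])
q=P[:,:2]@np.stack([x,y],1);print('x range',np.percentile(q[:,0],[.5,99.5]))
cen=np.percentile(q[:,0],[.5,99.5]).mean();print('nominal',np.array([.5414,.2066])@x)
# hole rims: project rack floor points (z<.014) 
m2=(c[...,2]>.004)&(c[...,2]<.013)
q2=c[m2][:,:2]@np.stack([x,y],1);z=q2[(abs(q2[:,0]-cen)<.03)]
im=f["frame"][:,:,::-1][0:250,210:370]
cv2.imwrite("pics/wr4z.png",cv2.resize(im,None,fx=2.4,fy=2.4,interpolation=cv2.INTER_CUBIC))
```

```text
[0.6175 0.1623 0.024 ]
[0.5659 0.1929 0.024 ]
[0.5113 0.2232 0.024 ]
[0.58053521 0.21894285 0.02547028] [0.56593971 0.19257517 0.00818147]
0.024575838503231834
x range [-0.48995178 -0.4145102 ]
nominal -0.4531204
```

View pics/wr4z.png

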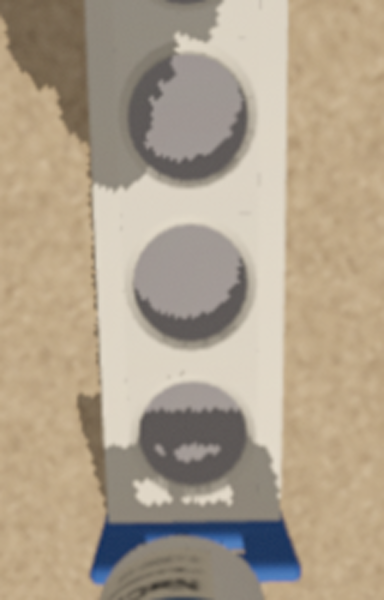

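```bash
python3 -c "
from h import *
go(.6188,.161,.06,59.5)"
```

```text
t 7.35 pos [0.6174 0.1582 0.2051] grip 0.419 F [ 0.1  0.2 -0.2]
 turn units [-0.046  0.035  0.009]  shift units in NEW axes [ 0.077 -0.006  3.627]  in present axes [0.088 0.009 3.627]
```

Emit:
{"fn": "carry_out", "kwargs": {
  "moves": [
    [[-0.05,0.03,0,0.08,0,0.4,-1],[0,0,0,0,0,0.8,-1],[0,0,0,0,0,0.8,-1],[0,0,0,0,0,0.8,-1],[0,0,0,0,0,0.6,-1],[0,0,0,0,0,0.2,-1],[0,0,0,0,0,0,-1],[0,0,0,0,0,0,-1]]
  ]
}}

```text
time: 8.02
tool_pos: [0.6207, 0.1612, 0.0635]
tool_rot: [0.001, 0.868, 0.497, 0.001]
contact_force: [0.4, 0.3, 0.3]
gripper_width: 0.417
```

```bash
python3 -c "
from h import *
from plant import grab_frame
go(.6188,.161,.06,59.5)
f=grab_frame('scene')['frame'][190:330,120:260,::-1]
g=grab_frame('top')['frame'][120:290,120:290,::-1]
cv2.imwrite('pics/a1.png',np.hstack([cv2.resize(f,(400,400),interpolation=2),cv2.resize(g,(400,400),interpolation=2)]))
"
```

```text
t 8.02 pos [0.6207 0.1612 0.0635] grip 0.417 F [0.4 0.3 0.3]
 turn units [ 0.035 -0.02   0.018]  shift units in NEW axes [-0.028 -0.038  0.089]  in present axes [-0.028 -0.038  0.089]
```

View pics/a1.png

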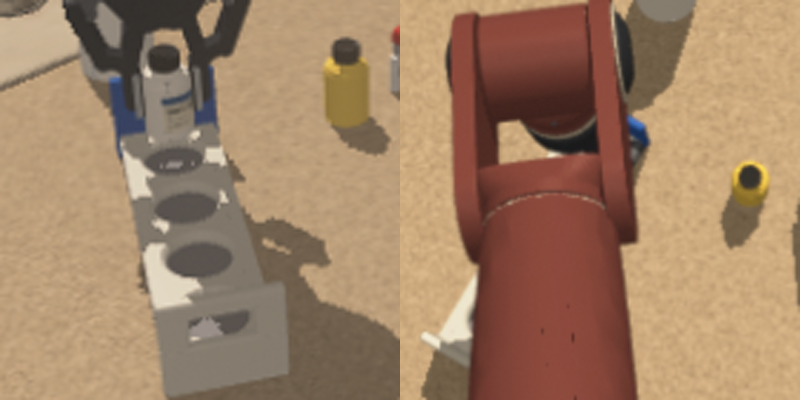

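Emit:
{"fn": "carry_out", "kwargs": {
  "moves": [
    [[0,0,0,-0.03,-0.04,0,-1],[0,0,0,0,0,0.2,-1],[0,0,0,0,0,0.2,-1],[0,0,0,0,0,0.2,-1],[0,0,0,0,0,0.1,-1],[0,0,0,0,0,0,-1],[0,0,0,0,0,0,-1],[0,0,0,0,0,0,-1]]
  ]
}}

```text
time: 8.78
tool_pos: [0.6187, 0.1609, 0.0352]
tool_rot: [0.001, 0.868, 0.497, 0.001]
contact_force: [-0.2, -0.1, -0.6]
gripper_width: 0.42
```

```bash
python3 -c "
from h import *
go(.6188,.161,.0266,59.5)"
```

```text
t 8.78 pos [0.6187 0.1609 0.0352] grip 0.42 F [-0.2 -0.1 -0.6]
 turn units [ 0.035 -0.02   0.023]  shift units in NEW axes [0.003 0.002 0.214]  in present axes [0.003 0.001 0.214]
```

Emit:
{"fn": "carry_out", "kwargs": {
  "moves": [
    [[0,0,0,0,0,0.08,-1],[0,0,0,0,0,0.06,-1],[0,0,0,0,0,0.04,-1],[0,0,0,0,0,0.02,-1],[0,0,0,0,0,0,-1],[0,0,0,0,0,0,-1]]
  ]
}}

```text
time: 9.28
tool_pos: [0.6186, 0.1609, 0.0271]
tool_rot: [0.001, 0.868, 0.497, 0.001]
contact_force: [0.2, 0.1, -1.1]
gripper_width: 0.417
```

Emit:
{"fn": "carry_out", "kwargs": {
  "moves": [
    [[0,0,0,0,0,0.02,-1],[0,0,0,0,0,0,-1],[0,0,0,0,0,0,-1]]
  ]
}}

```text
time: 9.53
tool_pos: [0.6188, 0.1609, 0.0267]
tool_rot: [0.001, 0.868, 0.497, 0.002]
contact_force: [0.3, 0.2, 1.1]
gripper_width: 0.417
```

Emit:
{"fn": "carry_out", "kwargs": {
  "moves": [
    [[0,0,0,0,0,0.02,-1],[0,0,0,0,0,0,-1],[0,0,0,0,0,0,-1]]
  ]
}}

```text
time: 9.78
tool_pos: [0.6189, 0.1609, 0.0267]
tool_rot: [0.001, 0.868, 0.497, 0.002]
contact_force: [-2.0, -1.0, 4.7]
gripper_width: 0.422
```

The z force rose to 4.7 N at the expected height, so the bottle is seated. I'll release and retreat.

Emit:
{"fn": "carry_out", "kwargs": {
  "moves": [
    [[0,0,0,0,0,0,0.2],[0,0,0,0,0,0,0.4],[0,0,0,0,0,0,0.7],[0,0,0,0,0,0,1],[0,0,0,0,0,0,1],[0,0,0,0,0,0,1],[0,0,0,0,0,0,1]]
  ]
}}

```text
time: 10.37
tool_pos: [0.6185, 0.1609, 0.0254]
tool_rot: [0.001, 0.868, 0.497, 0.001]
contact_force: [0.7, -0.2, -0.4]
gripper_width: 1.0
```

Emit:
{"fn": "carry_out", "kwargs": {
  "moves": [
    [[0,0,0,0,0,-0.4,1],[0,0,0,0,0,-0.8,1],[0,0,0,0,0,-1,1],[0,0,0,0,0,-1,1],[0,0,0,0,0,-1,1],[0,0,0,0,0,-0.6,1],[0,0,0,0,0,0,1],[0,0,0,0,0,0,1]]
  ]
}}

```text
time: 11.03
tool_pos: [0.6191, 0.1611, 0.2203]
tool_rot: [0.002, 0.868, 0.497, 0.004]
contact_force: [-0.6, 0.4, -0.3]
gripper_width: 1.0
```

```bash
python3 -c "
from h import *
f,T=grab('wr5')
go(.5618,-.1731,.2,4.6)
c=cloud(f)
m=(c[...,2]>.06)&(c[...,2]<.1)&(c[...,1]>.1)&(c[...,1]<.3)&(c[...,0]>.45)&(c[...,0]<.7)
n,l,st,ce=cv2.connectedComponentsWithStats(m.astype(np.uint8))
for i in range(1,n):
  if st[i,4]>40:
    P=c[l==i];print(st[i],P.max(0),((P.min(0)+P.max(0))/2).round(4))
"
```

```text
t 11.08 pos [0.6179 0.1609 0.2176] grip 1.002 F [ 0.3 -0.3 -1.2]
 turn units [ 0.024 -0.038 11.003]  shift units in NEW axes [-2.067  8.211  0.439]  in present axes [-7.913  3.013  0.434]
[268 170  35  35 884] [0.63638778 0.17667467 0.0805703 ] [0.6199 0.1603 0.0703]
[244 220  85  15 943] [0.67466843 0.17763841 0.07528953] [0.653  0.1419 0.0676]
```

View pics/wr5.png

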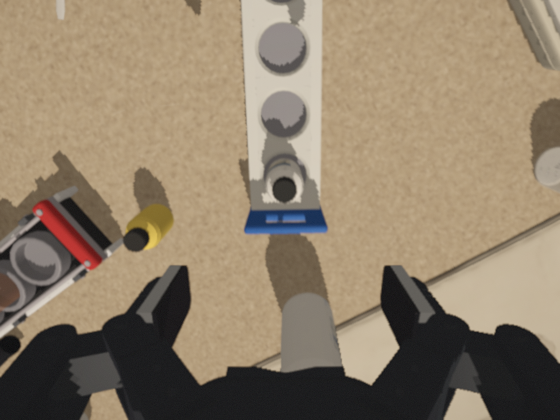

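The black-capped bottle stands upright in nest one (cap 285,190), with its top at about 79 mm against an expected 78. Green is next.

Emit:
{"fn": "carry_out", "kwargs": {
  "moves": [
    [[0,0,0,-1,0.4,0,1],[0,0,0,-1,0.4,0,1],[0,0,0,-1,0.4,0,1],[0,0,0,-1,0.4,0,1],[0,0,0,-1,0.4,0,1],[0,0,0,-1,0.4,0,1],[0,0,0,-1,0.3,0,1],[0,0,0,-0.9,0.3,0,1]]
  ]
}}

```text
time: 11.75
tool_pos: [0.5607, -0.1655, 0.2142]
tool_rot: [-0.001, 0.868, 0.497, -0.0]
contact_force: [0.6, 0.5, 0.7]
gripper_width: 0.999
```

Emit:
{"fn": "carry_out", "kwargs": {
  "moves": [
    [[0,0,1,0,0,0,1],[0,0,1,0,0,0,1],[0,0,1,0,0,0,1],[0,0,1,0,0,0,1],[0,0,1,0,0,0,1],[0,0,1,0,0,0,1],[0,0,1,0,0,0,1],[0,0,1,0,0,0,1]]
  ]
}}

```text
time: 12.42
tool_pos: [0.5615, -0.1634, 0.214]
tool_rot: [-0.001, 0.986, 0.168, -0.001]
contact_force: [-0.3, 0.9, -0.3]
gripper_width: 0.999
```

Emit:
{"fn": "carry_out", "kwargs": {
  "moves": [
    [[0,0,1,0,0,0,1],[0,0,1,0,0,0,1],[0,0,1,0,0,0,1],[0,0,0,0,0,0.3,1],[0,0,0,0,0,0.6,1],[0,0,0,0,0,0.6,1],[0,0,0,0,0,0,1],[0,0,0,0,0,0,1]]
  ]
}}

```text
time: 13.08
tool_pos: [0.5608, -0.1629, 0.1533]
tool_rot: [-0.002, 0.999, 0.041, -0.002]
contact_force: [0.5, -0.1, 0.1]
gripper_width: 0.993
```

```bash
python3 -c "
from h import *
f,T=grab('wr6')
go(.5618,-.1731,.06,4.6)
c=cloud(f)
m=(c[...,2]>.09)&(c[...,2]<.125)&(c[...,1]<-.05)&(c[...,1]>-.33)&(c[...,0]>.52)&(c[...,0]<.62)
n,l,st,ce=cv2.connectedComponentsWithStats(m.astype(np.uint8))
for i in range(1,n):
  if st[i,4]>40:
    P=c[l==i];zt=np.percentile(P[:,2],90);Q=P[P[:,2]>zt-.004]
    print(st[i],zt.round(4),((Q.min(0)+Q.max(0))/2).round(4),np.ptp(Q,axis=0).round(3))
f=dict(np.load('pics/wr5.npz'));c=cloud(f)
im=f['frame'][:,:,::-1][0:250,210:370]
cv2.imwrite('pics/wr5z.png',cv2.resize(im,None,fx=2.4,fy=2.4,interpolation=cv2.INTER_CUBIC))
"
```

```text
t 13.13 pos [ 0.5622 -0.1635  0.1558] grip 1.0 F [ 0.3 -0.2 -0.1]
 turn units [-0.013 -0.007  0.015]  shift units in NEW axes [-0.03   0.237  2.395]  in present axes [-0.032  0.24   2.395]
[ 260  211   53   54 2060] 0.1116 [ 0.5616 -0.1724  0.1103] [0.023 0.022 0.005]
[ 263  294   49   53 1869] 0.1115 [ 0.5676 -0.2345  0.1104] [0.022 0.023 0.006]
```

View pics/wr6.png

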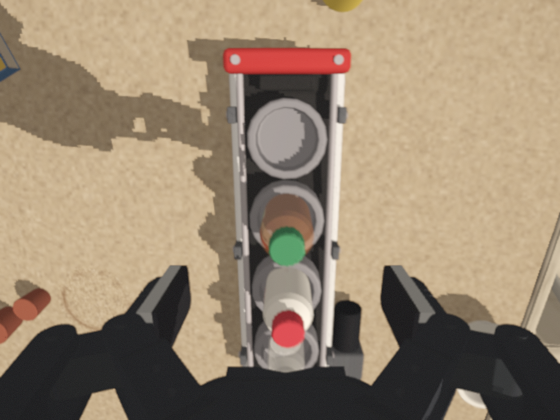

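View pics/wr5z.png

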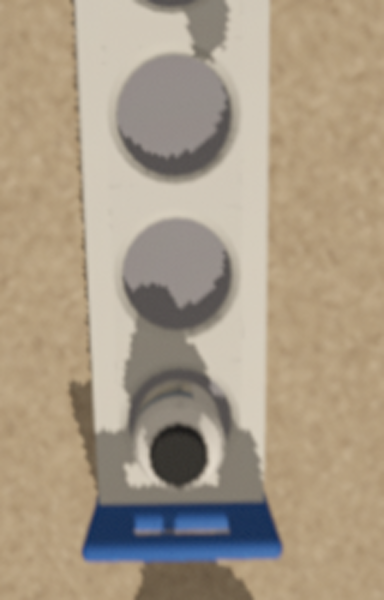

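Green is confirmed at (287,246); its measured cap centre repeats to within 1 mm. Descending.

Emit:
{"fn": "carry_out", "kwargs": {
  "moves": [
    [[0,0,0,-0.02,0.23,0.4,1],[0,0,0,0,0,0.7,1],[0,0,0,0,0,0.7,1],[0,0,0,0,0,0.4,1],[0,0,0,0,0,0.18,1],[0,0,0,0,0,0,1],[0,0,0,0,0,0,1],[0,0,0,0,0,0,1]]
  ]
}}

```text
time: 13.8
tool_pos: [0.565, -0.1738, 0.0646]
tool_rot: [0.001, 0.999, 0.04, 0.003]
contact_force: [0.3, -0.0, 0.2]
gripper_width: 0.999
```

```bash
python3 -c "
from h import *
go(.5618,-.1729,.06,4.6)
f=dict(np.load('pics/wr5.npz'))
for p in [(284.8,114.6),(282.7,48.6)]: print(w(f,*p,z=.024).round(4))
print('cap1',w(f,284.2,189.2,z=.078).round(4))
"
```

```text
t 13.8 pos [ 0.565  -0.1738  0.0646] grip 0.999 F [ 0.3 -0.   0.2]
 turn units [ 0.026 -0.078  0.006]  shift units in NEW axes [-0.077 -0.03   0.115]  in present axes [-0.078 -0.03   0.115]
[0.5643 0.1934 0.024 ]
[0.5109 0.2225 0.024 ]
cap1 [0.6175 0.1613 0.078 ]
```

Emit:
{"fn": "carry_out", "kwargs": {
  "moves": [
    [[0.02,-0.07,0,-0.08,-0.03,0.1,1],[0,0,0,0,0,0,1],[0,0,0,0,0,0,1],[0,0,0,0,0,0,1]]
  ]
}}

```text
time: 14.13
tool_pos: [0.5602, -0.1723, 0.0586]
tool_rot: [-0.001, 0.999, 0.04, -0.001]
contact_force: [0.4, 0.2, 0.4]
gripper_width: 1.001
```

Emit:
{"fn": "carry_out", "kwargs": {
  "moves": [
    [[0,0,0,0,0,0,-1],[0,0,0,0,0,0,-1],[0,0,0,0,0,0,-1],[0,0,0,0,0,0,-1],[0,0,0,0,0,0,-1],[0,0,0,0,0,0,-1],[0,0,0,0,0,0,-1],[0,0,0,0,0,0,-1]]
  ]
}}

```text
time: 14.8
tool_pos: [0.5603, -0.1723, 0.0584]
tool_rot: [-0.0, 0.999, 0.04, -0.001]
contact_force: [0.3, 0.1, 2.2]
gripper_width: 0.421
```

Emit:
{"fn": "carry_out", "kwargs": {
  "moves": [
    [[0,0,0,0,0,-0.3,-1],[0,0,0,0,0,-0.6,-1],[0,0,0,0,0,-0.8,-1],[0,0,0,0,0,-0.8,-1],[0,0,0,0,0,-0.8,-1],[0,0,0,0,0,-0.4,-1],[0,0,0,0,0,0,-1],[0,0,0,0,0,0,-1]]
  ]
}}

```text
time: 15.47
tool_pos: [0.5606, -0.1725, 0.2068]
tool_rot: [-0.0, 0.999, 0.04, -0.001]
contact_force: [0.2, -0.3, -1.4]
gripper_width: 0.42
```

```bash
python3 -c "
from h import *
go(.5676,.1916,.2,59.5)
"
```

```text
t 15.47 pos [ 0.5606 -0.1725  0.2068] grip 0.42 F [ 0.2 -0.3 -1.4]
 turn units [ -0.017   0.013 -10.978]  shift units in NEW axes [ 7.93  -4.469  0.171]  in present axes [ 0.905 -9.058  0.176]
```

Emit:
{"fn": "carry_out", "kwargs": {
  "moves": [
    [[0,0,0,0.1,-1,0,-1],[0,0,0,0.1,-1,0,-1],[0,0,0,0.1,-1,0,-1],[0,0,0,0.1,-1,0,-1],[0,0,0,0.1,-1,0,-1],[0,0,0,0.1,-1,0,-1],[0,0,0,0.1,-1,0,-1],[0,0,0,0.1,-1,0,-1]]
  ]
}}

```text
time: 16.13
tool_pos: [0.5645, 0.1509, 0.203]
tool_rot: [-0.0, 0.999, 0.04, -0.004]
contact_force: [1.2, -0.5, -0.2]
gripper_width: 0.418
```

Emit:
{"fn": "carry_out", "kwargs": {
  "moves": [
    [[0,0,0,0.1,-1,0,-1],[0,0,-1,0,0,0,-1],[0,0,-1,0,0,0,-1],[0,0,-1,0,0,0,-1],[0,0,-1,0,0,0,-1],[0,0,-1,0,0,0,-1],[0,0,-1,0,0,0,-1],[0,0,-1,0,0,0,-1]]
  ]
}}

```text
time: 16.8
tool_pos: [0.5656, 0.189, 0.2027]
tool_rot: [-0.001, 0.94, 0.341, -0.004]
contact_force: [0.7, -1.6, -0.5]
gripper_width: 0.416
```

Emit:
{"fn": "carry_out", "kwargs": {
  "moves": [
    [[0,0,-1,0,0,0,-1],[0,0,-1,0,0,0,-1],[0,0,-1,0,0,0,-1],[0,0,-1,0,0,0,-1],[0,0,0,0,0,0,-1],[0,0,0,0,0,0,-1],[0,0,0,0,0,0,-1]]
  ]
}}

```text
time: 17.38
tool_pos: [0.5665, 0.1892, 0.2047]
tool_rot: [-0.002, 0.868, 0.496, -0.002]
contact_force: [-0.3, 0.2, -1.1]
gripper_width: 0.422
```

```bash
python3 -c "
from h import *
go(.5671,.1919,.06,59.5)
f,T=grab('wr7')
"
```

```text
t 17.38 pos [0.5665 0.1892 0.2047] grip 0.422 F [-0.3  0.2 -1.1]
 turn units [-0.062  0.029  0.002]  shift units in NEW axes [ 0.066 -0.022  3.617]  in present axes [ 7.500e-02 -3.000e-03  3.617e+00]
```

View pics/wr7.png

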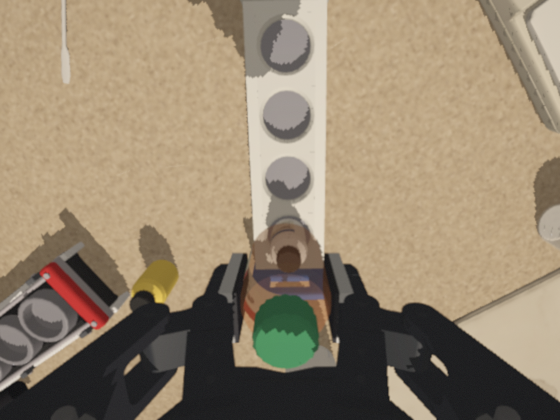

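The green bottle is held upright over nest two at (288,177), with the black-capped bottle standing in nest one at (288,245). Descending.

Emit:
{"fn": "carry_out", "kwargs": {
  "moves": [
    [[-0.05,0.03,0,0.07,0,0.4,-1],[0,0,0,0,0,0.8,-1],[0,0,0,0,0,0.8,-1],[0,0,0,0,0,0.8,-1],[0,0,0,0,0,0.6,-1],[0,0,0,0,0,0.2,-1],[0,0,0,0,0,0,-1],[0,0,0,0,0,0,-1]]
  ]
}}

```text
time: 18.1
tool_pos: [0.5695, 0.192, 0.0632]
tool_rot: [0.0, 0.868, 0.497, 0.002]
contact_force: [0.6, 0.2, 1.0]
gripper_width: 0.419
```

```bash
python3 -c "
from h import *
go(.5671,.1919,.0254,59.5)
"
```

```text
t 18.1 pos [0.5695 0.192  0.0632] grip 0.419 F [0.6 0.2 1. ]
 turn units [ 0.02  -0.029  0.018]  shift units in NEW axes [-0.034 -0.05   0.946]  in present axes [-0.036 -0.052  0.946]
```

Emit:
{"fn": "carry_out", "kwargs": {
  "moves": [
    [[0,0,0,-0.03,-0.05,0,-1],[0,0,0,0,0,0.25,-1],[0,0,0,0,0,0.25,-1],[0,0,0,0,0,0.2,-1],[0,0,0,0,0,0.1,-1],[0,0,0,0,0,0.05,-1],[0,0,0,0,0,0,-1],[0,0,0,0,0,0,-1]]
  ]
}}

```text
time: 18.77
tool_pos: [0.5668, 0.192, 0.0284]
tool_rot: [-0.0, 0.868, 0.497, 0.001]
contact_force: [-0.3, -0.8, -0.5]
gripper_width: 0.417
```

Emit:
{"fn": "carry_out", "kwargs": {
  "moves": [
    [[0,0,0,0,0,0.03,-1],[0,0,0,0,0,0.02,-1],[0,0,0,0,0,0.02,-1],[0,0,0,0,0,0,-1],[0,0,0,0,0,0,-1],[0,0,0,0,0,0,-1]]
  ]
}}

```text
time: 19.27
tool_pos: [0.5669, 0.192, 0.0258]
tool_rot: [0.0, 0.868, 0.497, 0.001]
contact_force: [0.1, -0.1, -0.3]
gripper_width: 0.42
```

Emit:
{"fn": "carry_out", "kwargs": {
  "moves": [
    [[0,0,0,0,0,0.02,-1],[0,0,0,0,0,0,-1],[0,0,0,0,0,0,-1]]
  ]
}}

```text
time: 19.52
tool_pos: [0.5671, 0.192, 0.0255]
tool_rot: [0.0, 0.868, 0.497, 0.001]
contact_force: [-0.8, 0.5, 3.6]
gripper_width: 0.416
```

Contact at the expected height, so I'll release and retreat.

Emit:
{"fn": "carry_out", "kwargs": {
  "moves": [
    [[0,0,0,0,0,0,0.2],[0,0,0,0,0,0,0.4],[0,0,0,0,0,0,0.7],[0,0,0,0,0,0,1],[0,0,0,0,0,0,1],[0,0,0,0,0,0,1],[0,0,0,0,0,0,1]]
  ]
}}

```text
time: 20.1
tool_pos: [0.5668, 0.1919, 0.0249]
tool_rot: [0.0, 0.868, 0.497, 0.001]
contact_force: [-0.0, -1.0, -0.2]
gripper_width: 1.004
```

Emit:
{"fn": "carry_out", "kwargs": {
  "moves": [
    [[0,0,0,0,0,-0.4,1],[0,0,0,0,0,-0.8,1],[0,0,0,0,0,-1,1],[0,0,0,0,0,-1,1],[0,0,0,0,0,-1,1],[0,0,0,0,0,-0.6,1],[0,0,0,0,0,0,1],[0,0,0,0,0,0,1]]
  ]
}}

```text
time: 20.77
tool_pos: [0.5676, 0.192, 0.2196]
tool_rot: [0.001, 0.868, 0.497, 0.004]
contact_force: [-0.0, 0.1, -0.4]
gripper_width: 1.0
```

```bash
python3 -c "
from h import *
f,T=grab('wr8')
go(.5677,-.2345,.2,4.6)
"
```

```text
t 20.82 pos [0.5663 0.1917 0.217 ] grip 0.996 F [-0.3  1.1 -1.5]
 turn units [ 3.0000e-03 -3.4000e-02  1.1002e+01]  shift units in NEW axes [-0.82  10.624  0.424]  in present axes [-9.175  5.419  0.41 ]
```

View pics/wr8.png

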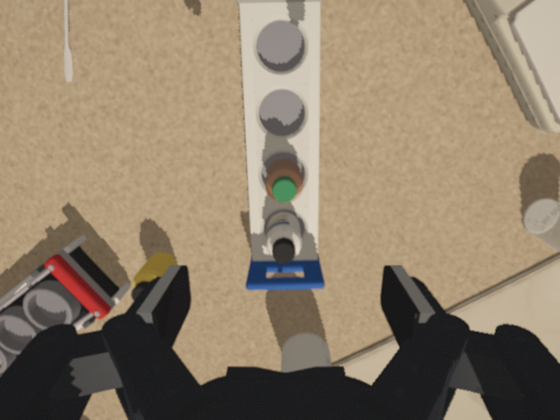

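Green (285,190) and black (285,250) both stand upright. Next is red.

Emit:
{"fn": "carry_out", "kwargs": {
  "moves": [
    [[0,0,0,-0.83,0.49,0,1],[0,0,0,-0.83,0.49,0,1],[0,0,0,-0.83,0.49,0,1],[0,0,0,-0.83,0.49,0,1],[0,0,0,-0.83,0.49,0,1],[0,0,0,-0.83,0.49,0,1],[0,0,0,-0.83,0.49,0,1],[0,0,0,-0.83,0.49,0,1]]
  ]
}}

```text
time: 21.48
tool_pos: [0.5656, -0.1181, 0.2134]
tool_rot: [-0.002, 0.868, 0.497, -0.0]
contact_force: [1.6, 0.5, -0.3]
gripper_width: 1.0
```

Emit:
{"fn": "carry_out", "kwargs": {
  "moves": [
    [[0,0,0,-0.83,0.49,0,1],[0,0,0,-0.83,0.49,0,1],[0,0,0,-0.83,0.49,0,1],[0,0,1,0,0,0,1],[0,0,1,0,0,0,1],[0,0,1,0,0,0,1],[0,0,1,0,0,0,1],[0,0,1,0,0,0,1]]
  ]
}}

```text
time: 22.15
tool_pos: [0.5663, -0.2319, 0.2129]
tool_rot: [-0.002, 0.955, 0.295, -0.001]
contact_force: [-0.4, 0.7, -0.8]
gripper_width: 0.998
```

Emit:
{"fn": "carry_out", "kwargs": {
  "moves": [
    [[0,0,1,0,0,0,1],[0,0,1,0,0,0,1],[0,0,1,0,0,0,1],[0,0,1,0,0,0,1],[0,0,1,0,0,0,1],[0,0,1,0,0,0,1],[0,0,0,0,0,0,1],[0,0,0,0,0,0,1]]
  ]
}}

```text
time: 22.82
tool_pos: [0.5667, -0.2318, 0.2139]
tool_rot: [-0.002, 0.999, 0.041, -0.001]
contact_force: [0.3, -0.6, -0.2]
gripper_width: 1.004
```

```bash
python3 -c "
from h import *
f,T=grab('wr9')
go(.5677,-.2345,.06,4.6)
c=cloud(f)
m=(c[...,2]>.09)&(c[...,2]<.125)&(c[...,1]<-.05)&(c[...,1]>-.33)&(c[...,0]>.52)&(c[...,0]<.62)
n,l,st,ce=cv2.connectedComponentsWithStats(m.astype(np.uint8))
for i in range(1,n):
  if st[i,4]>40:
    P=c[l==i];zt=np.percentile(P[:,2],90);Q=P[P[:,2]>zt-.004]
    print(st[i],zt.round(4),((Q.min(0)+Q.max(0))/2).round(4),np.ptp(Q,axis=0).round(3))
"
```

```text
t 22.87 pos [ 0.5669 -0.2319  0.2144] grip 0.998 F [ 0.   0.5 -0.3]
 turn units [-0.032  0.004  0.026]  shift units in NEW axes [0.015 0.065 3.86 ]  in present axes [0.016 0.076 3.86 ]
[ 266  182   42   41 1319] 0.1118 [ 0.5678 -0.2352  0.1104] [0.022 0.023 0.005]
[272 258  26  27 552] 0.1045 [ 0.5711 -0.2961  0.1034] [0.022 0.022 0.006]
```

View pics/wr9.png

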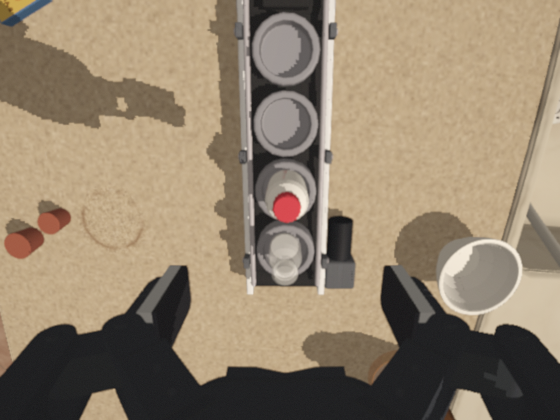

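Red is next at (287,207), at (0.5678, -0.235).

Emit:
{"fn": "carry_out", "kwargs": {
  "moves": [
    [[0,0,0,0,0.06,0.5,1],[0,0,0,0,0,0.9,1],[0,0,0,0,0,0.9,1],[0,0,0,0,0,0.8,1],[0,0,0,0,0,0.5,1],[0,0,0,0,0,0.2,1],[0,0,0,0,0,0,1],[0,0,0,0,0,0,1]]
  ]
}}

```text
time: 23.53
tool_pos: [0.5685, -0.2347, 0.0649]
tool_rot: [-0.0, 0.999, 0.041, 0.001]
contact_force: [0.2, -0.1, 0.6]
gripper_width: 1.001
```

```bash
python3 -c "
from h import *
go(.5678,-.2348,.06,4.6)
"
```

```text
t 23.53 pos [ 0.5685 -0.2347  0.0649] grip 1.001 F [ 0.2 -0.1  0.6]
 turn units [-0.009 -0.03   0.01 ]  shift units in NEW axes [-0.018 -0.     0.123]  in present axes [-0.018  0.     0.123]
```

Emit:
{"fn": "carry_out", "kwargs": {
  "moves": [
    [[0,0,0,0,0,0.09,1],[0,0,0,0,0,0,1],[0,0,0,0,0,0,1],[0,0,0,0,0,0,1]]
  ]
}}

```text
time: 23.87
tool_pos: [0.5689, -0.2349, 0.0621]
tool_rot: [-0.0, 0.999, 0.04, 0.002]
contact_force: [-0.7, 0.1, 0.2]
gripper_width: 1.002
```

Emit:
{"fn": "carry_out", "kwargs": {
  "moves": [
    [[0,0,0,0,0,0,-1],[0,0,0,0,0,0,-1],[0,0,0,0,0,0,-1],[0,0,0,0,0,0,-1],[0,0,0,0,0,0,-1],[0,0,0,0,0,0,-1],[0,0,0,0,0,0,-1],[0,0,0,0,0,0,-1]]
  ]
}}

```text
time: 24.53
tool_pos: [0.5684, -0.2347, 0.0612]
tool_rot: [-0.0, 0.999, 0.04, 0.001]
contact_force: [-0.3, 0.3, 2.0]
gripper_width: 0.417
```

Emit:
{"fn": "carry_out", "kwargs": {
  "moves": [
    [[0,0,0,0,0,-0.3,-1],[0,0,0,0,0,-0.6,-1],[0,0,0,0,0,-0.8,-1],[0,0,0,0,0,-0.8,-1],[0,0,0,0,0,-0.8,-1],[0,0,0,0,0,-0.4,-1],[0,0,0,0,0,0,-1],[0,0,0,0,0,0,-1]]
  ]
}}

```text
time: 25.2
tool_pos: [0.5681, -0.2349, 0.21]
tool_rot: [-0.0, 0.999, 0.04, 0.002]
contact_force: [-0.3, -0.2, -2.7]
gripper_width: 0.418
```

```bash
python3 -c "
from h import *
go(.5142,.2222,.2,59.5)
"
```

```text
t 25.2 pos [ 0.5681 -0.2349  0.21  ] grip 0.418 F [-0.3 -0.2 -2.7]
 turn units [  0.022  -0.042 -10.978]  shift units in NEW axes [ 9.162 -6.962  0.249]  in present axes [ -0.427 -11.499   0.247]
```

Emit:
{"fn": "carry_out", "kwargs": {
  "moves": [
    [[0,0,0,-0.04,-1,0,-1],[0,0,0,-0.04,-1,0,-1],[0,0,0,-0.04,-1,0,-1],[0,0,0,-0.04,-1,0,-1],[0,0,0,-0.04,-1,0,-1],[0,0,0,-0.04,-1,0,-1],[0,0,0,-0.04,-1,0,-1],[0,0,0,-0.04,-1,0,-1]]
  ]
}}

```text
time: 25.87
tool_pos: [0.5271, 0.085, 0.2059]
tool_rot: [-0.001, 0.999, 0.04, -0.001]
contact_force: [1.3, -0.5, -1.2]
gripper_width: 0.417
```

Emit:
{"fn": "carry_out", "kwargs": {
  "moves": [
    [[0,0,0,-0.04,-1,0,-1],[0,0,0,-0.04,-1,0,-1],[0,0,0,-0.04,-1,0,-1],[0,0,-1,0,-0.5,0,-1],[0,0,-1,0,0,0,-1],[0,0,-1,0,0,0,-1],[0,0,-1,0,0,0,-1],[0,0,-1,0,0,0,-1]]
  ]
}}

```text
time: 26.53
tool_pos: [0.5115, 0.2223, 0.2057]
tool_rot: [-0.0, 0.966, 0.258, -0.002]
contact_force: [-0.5, 0.2, -0.4]
gripper_width: 0.418
```

Emit:
{"fn": "carry_out", "kwargs": {
  "moves": [
    [[0,0,-1,0,0,0,-1],[0,0,-1,0,0,0,-1],[0,0,-1,0,0,0,-1],[0,0,-1,0,0,0,-1],[0,0,-1,0,0,0,-1],[0,0,-1,0,0,0,-1],[0,0,0,0,0,0,-1],[0,0,0,0,0,0,-1]]
  ]
}}

```text
time: 27.2
tool_pos: [0.5121, 0.222, 0.2067]
tool_rot: [-0.001, 0.868, 0.496, -0.001]
contact_force: [0.5, -0.3, -1.3]
gripper_width: 0.421
```

```bash
python3 -c "
from h import *
go(.5142,.2222,.06,59.5)
f,T=grab('wr10')
"
```

```text
t 27.2 pos [0.5121 0.222  0.2067] grip 0.421 F [ 0.5 -0.3 -1.3]
 turn units [-0.019  0.011 -0.003]  shift units in NEW axes [0.031 0.043 3.667]  in present axes [0.035 0.049 3.667]
```

View pics/wr10.png

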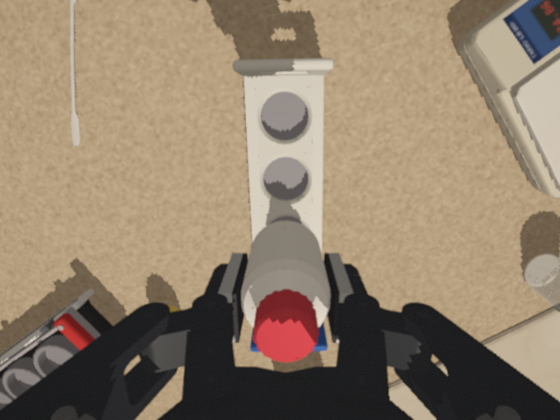

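Red is over nest three (287,178), the same relative view as before. Descending.

Emit:
{"fn": "carry_out", "kwargs": {
  "moves": [
    [[-0.02,0,0,0.03,0.04,0.4,-1],[0,0,0,0,0,0.8,-1],[0,0,0,0,0,0.8,-1],[0,0,0,0,0,0.8,-1],[0,0,0,0,0,0.6,-1],[0,0,0,0,0,0.2,-1],[0,0,0,0,0,0,-1],[0,0,0,0,0,0,-1]]
  ]
}}

```text
time: 27.92
tool_pos: [0.5161, 0.2227, 0.0657]
tool_rot: [0.001, 0.868, 0.497, 0.002]
contact_force: [-0.0, -0.3, 0.5]
gripper_width: 0.422
```

```bash
python3 -c "
from h import *
go(.5142,.2222,.0282,59.5)
"
```

```text
t 27.92 pos [0.5161 0.2227 0.0657] grip 0.422 F [-0.  -0.3  0.5]
 turn units [ 0.036 -0.026  0.016]  shift units in NEW axes [-0.035 -0.033  0.937]  in present axes [-0.037 -0.036  0.937]
```

Emit:
{"fn": "carry_out", "kwargs": {
  "moves": [
    [[0,0,0,-0.02,-0.03,0,-1],[0,0,0,0,0,0.25,-1],[0,0,0,0,0,0.25,-1],[0,0,0,0,0,0.2,-1],[0,0,0,0,0,0.1,-1],[0,0,0,0,0,0.05,-1],[0,0,0,0,0,0,-1],[0,0,0,0,0,0,-1]]
  ]
}}

```text
time: 28.58
tool_pos: [0.5141, 0.2224, 0.0305]
tool_rot: [0.001, 0.868, 0.497, 0.001]
contact_force: [0.1, 0.1, -1.1]
gripper_width: 0.418
```

Emit:
{"fn": "carry_out", "kwargs": {
  "moves": [
    [[0,0,0,0,0,0.03,-1],[0,0,0,0,0,0.02,-1],[0,0,0,0,0,0.02,-1],[0,0,0,0,0,0,-1],[0,0,0,0,0,0,-1],[0,0,0,0,0,0,-1]]
  ]
}}

```text
time: 29.08
tool_pos: [0.5144, 0.2225, 0.0284]
tool_rot: [0.001, 0.868, 0.497, 0.002]
contact_force: [-0.7, 0.3, -1.4]
gripper_width: 0.417
```

Emit:
{"fn": "carry_out", "kwargs": {
  "moves": [
    [[0,0,0,0,0,0.02,-1],[0,0,0,0,0,0,-1],[0,0,0,0,0,0,-1]]
  ]
}}

```text
time: 29.33
tool_pos: [0.5145, 0.2226, 0.0281]
tool_rot: [0.001, 0.868, 0.497, 0.002]
contact_force: [-2.0, -1.0, 2.6]
gripper_width: 0.418
```

Emit:
{"fn": "carry_out", "kwargs": {
  "moves": [
    [[0,0,0,0,0,0.02,-1],[0,0,0,0,0,0,-1],[0,0,0,0,0,0,-1]]
  ]
}}

```text
time: 29.58
tool_pos: [0.5146, 0.2226, 0.028]
tool_rot: [0.001, 0.868, 0.497, 0.001]
contact_force: [-5.1, -1.8, 7.3]
gripper_width: 0.418
```

Seated: 7 N of contact and no further descent. Releasing.

Emit:
{"fn": "carry_out", "kwargs": {
  "moves": [
    [[0,0,0,0,0,0,0.2],[0,0,0,0,0,0,0.4],[0,0,0,0,0,0,0.7],[0,0,0,0,0,0,1],[0,0,0,0,0,0,1],[0,0,0,0,0,0,1],[0,0,0,0,0,0,1]]
  ]
}}

```text
time: 30.17
tool_pos: [0.5145, 0.2226, 0.0268]
tool_rot: [0.001, 0.868, 0.497, 0.002]
contact_force: [0.1, -0.1, 0.3]
gripper_width: 0.997
```

Emit:
{"fn": "carry_out", "kwargs": {
  "moves": [
    [[0,0,0,0,0,-0.4,1],[0,0,0,0,0,-0.8,1],[0,0,0,0,0,-1,1],[0,0,0,0,0,-1,1],[0,0,0,0,0,-1,1],[0,0,0,0,0,-0.6,1],[0,0,0,0,0,0,1],[0,0,0,0,0,0,1]]
  ]
}}

```text
time: 30.83
tool_pos: [0.515, 0.2228, 0.2214]
tool_rot: [0.001, 0.868, 0.497, 0.004]
contact_force: [0.4, -0.0, -1.5]
gripper_width: 1.001
```

```bash
python3 -c "
from h import *
f,T=grab('wr11')
go(.5711,-.2958,.2,4.6)
"
```

```text
t 30.88 pos [0.5138 0.2225 0.2189] grip 0.999 F [-0.8 -0.8 -0.7]
 turn units [ 0.022 -0.044 11.003]  shift units in NEW axes [ 0.39  13.031  0.471]  in present axes [-10.454   7.789   0.472]
```

View pics/wr11.png

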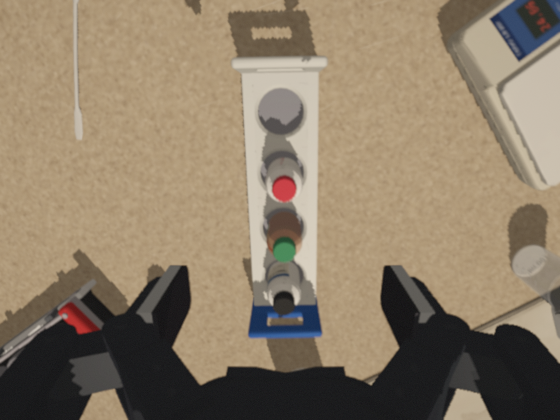

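Three are in, in order. Now the glass bottle: 14 rows of (-0.75, 0.56).

Emit:
{"fn": "carry_out", "kwargs": {
  "moves": [
    [[0,0,0,-0.75,0.56,0,1],[0,0,0,-0.75,0.56,0,1],[0,0,0,-0.75,0.56,0,1],[0,0,0,-0.75,0.56,0,1],[0,0,0,-0.75,0.56,0,1],[0,0,0,-0.75,0.56,0,1],[0,0,0,-0.75,0.56,0,1],[0,0,0,-0.75,0.56,0,1]]
  ]
}}

```text
time: 31.55
tool_pos: [0.5455, -0.0766, 0.2158]
tool_rot: [-0.001, 0.868, 0.497, 0.0]
contact_force: [1.2, -0.4, -0.4]
gripper_width: 0.999
```

Emit:
{"fn": "carry_out", "kwargs": {
  "moves": [
    [[0,0,0,-0.75,0.56,0,1],[0,0,0,-0.75,0.56,0,1],[0,0,0,-0.75,0.56,0,1],[0,0,0,-0.75,0.56,0,1],[0,0,0,-0.75,0.5,0,1],[0,0,0,-0.7,0.5,0,1],[0,0,1,0,0,0,1],[0,0,1,0,0,0,1]]
  ]
}}

```text
time: 32.22
tool_pos: [0.5672, -0.2958, 0.215]
tool_rot: [-0.002, 0.909, 0.416, 0.0]
contact_force: [0.1, 0.9, -0.4]
gripper_width: 0.999
```

Emit:
{"fn": "carry_out", "kwargs": {
  "moves": [
    [[0,0,1,0,0,0,1],[0,0,1,0,0,0,1],[0,0,1,0,0,0,1],[0,0,1,0,0,0,1],[0,0,1,0,0,0,1],[0,0,1,0,0,0,1],[0,0,1,0,0,0,1],[0,0,1,0,0,0,1]]
  ]
}}

```text
time: 32.88
tool_pos: [0.5675, -0.2935, 0.2153]
tool_rot: [-0.002, 0.997, 0.082, -0.0]
contact_force: [0.6, -0.2, -0.2]
gripper_width: 1.001
```

Emit:
{"fn": "carry_out", "kwargs": {
  "moves": [
    [[0,0,1,0,0,0.3,1],[0,0,0,0,0,0.6,1],[0,0,0,0,0,0.5,1],[0,0,0,0,0,0,1],[0,0,0,0,0,0,1],[0,0,0,0,0,0,1]]
  ]
}}

```text
time: 33.38
tool_pos: [0.5688, -0.2941, 0.1625]
tool_rot: [-0.0, 0.999, 0.04, 0.001]
contact_force: [0.4, -0.5, 0.6]
gripper_width: 1.001
```

```bash
python3 -c "
from h import *
f,T=grab('wr12')
go(.5711,-.2958,.059,4.6)
c=cloud(f)
m=(c[...,2]>.09)&(c[...,2]<.125)&(c[...,1]<-.05)&(c[...,1]>-.35)&(c[...,0]>.52)&(c[...,0]<.62)
n,l,st,ce=cv2.connectedComponentsWithStats(m.astype(np.uint8))
for i in range(1,n):
  if st[i,4]>40:
    P=c[l==i];zt=np.percentile(P[:,2],90);Q=P[P[:,2]>zt-.004]
    print(st[i],zt.round(4),((Q.min(0)+Q.max(0))/2).round(4),np.ptp(Q,axis=0).round(3))
"
```

```text
t 33.43 pos [ 0.5693 -0.2945  0.1637] grip 1.002 F [-0.1  0.3  0.3]
 turn units [ 0.006 -0.051  0.002]  shift units in NEW axes [0.042 0.036 2.616]  in present axes [0.03  0.034 2.617]
[272 210  34  33 896] 0.1046 [ 0.571  -0.2965  0.1032] [0.022 0.022 0.005]
```

View pics/wr12.png

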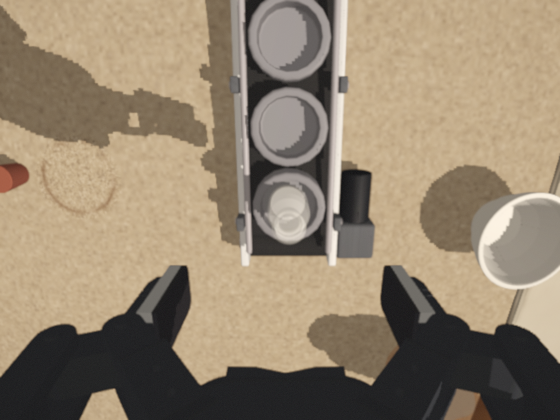

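The glass stopper is at (289,222). I'll check the motor's height before descending, because it sits beside the finger.

```bash
python3 -c "
from h import *
f=dict(np.load('pics/wr12.npz'));c=cloud(f)
for p in [(355,190),(355,215),(356,240),(340,222)]: print(p,c[p[1],p[0]].round(4))
m=(c[...,2]>.062)&(c[...,0]>.59)&(c[...,0]<.68)&(c[...,1]<-.22)&(c[...,1]>-.36);print(m.sum())
"
```

```text
(355, 190) [ 0.6282 -0.2848  0.0317]
(355, 215) [ 0.6316 -0.3074  0.0312]
(356, 240) [ 0.635  -0.3296  0.0346]
(340, 222) [ 0.6154 -0.3086  0.0493]
16972
```

Emit:
{"fn": "carry_out", "kwargs": {
  "moves": [
    [[0,0,0,0,0.03,0.4,1],[0,0,0,0,0,0.8,1],[0,0,0,0,0,0.7,1],[0,0,0,0,0,0.4,1],[0,0,0,0,0,0.2,1],[0,0,0,0,0,0,1],[0,0,0,0,0,0,1],[0,0,0,0,0,0,1]]
  ]
}}

```text
time: 34.1
tool_pos: [0.5709, -0.2964, 0.0655]
tool_rot: [0.001, 0.999, 0.04, 0.004]
contact_force: [-0.0, 0.6, 0.9]
gripper_width: 1.0
```

```bash
python3 -c "
from h import *
go(.5711,-.2961,.059,4.6)
"
```

```text
t 34.1 pos [ 0.5709 -0.2964  0.0655] grip 1.0 F [-0.   0.6  0.9]
 turn units [ 0.029 -0.079  0.003]  shift units in NEW axes [ 0.005 -0.007  0.162]  in present axes [ 0.004 -0.008  0.162]
```

Emit:
{"fn": "carry_out", "kwargs": {
  "moves": [
    [[0.03,-0.05,0,0.02,0,0.14,1],[0,0,0,0,0,0,1],[0,0,0,0,0,0,1],[0,0,0,0,0,0,1]]
  ]
}}

```text
time: 34.43
tool_pos: [0.5704, -0.2955, 0.0577]
tool_rot: [-0.001, 0.999, 0.04, -0.0]
contact_force: [0.3, -0.0, -1.1]
gripper_width: 0.998
```

```bash
python3 -c "
from h import *
go(.5711,-.2961,.059,4.6)
"
```

```text
t 34.43 pos [ 0.5704 -0.2955  0.0577] grip 0.998 F [ 0.3 -0.  -1.1]
 turn units [-0.027  0.003  0.002]  shift units in NEW axes [ 0.016  0.017 -0.033]  in present axes [ 0.016  0.017 -0.033]
```

Emit:
{"fn": "carry_out", "kwargs": {
  "moves": [
    [[0,0,0,0,0,-0.03,1],[0,0,0,0,0,0,1],[0,0,0,0,0,0,-1],[0,0,0,0,0,0,-1],[0,0,0,0,0,0,-1],[0,0,0,0,0,0,-1],[0,0,0,0,0,0,-1],[0,0,0,0,0,0,-1]]
  ]
}}

```text
time: 35.1
tool_pos: [0.5705, -0.2955, 0.0588]
tool_rot: [-0.001, 0.999, 0.04, -0.0]
contact_force: [1.0, -0.4, 4.2]
gripper_width: 0.343
```

Emit:
{"fn": "carry_out", "kwargs": {
  "moves": [
    [[0,0,0,0,0,0,-1],[0,0,0,0,0,0,-1],[0,0,0,0,0,0,-1]]
  ]
}}

```text
time: 35.35
tool_pos: [0.5705, -0.2955, 0.0588]
tool_rot: [-0.001, 0.999, 0.04, -0.0]
contact_force: [0.4, -0.9, 2.1]
gripper_width: 0.339
```

Emit:
{"fn": "carry_out", "kwargs": {
  "moves": [
    [[0,0,0,0,0,-0.2,-1],[0,0,0,0,0,-0.3,-1],[0,0,0,0,0,-0.3,-1],[0,0,0,0,0,-0.1,-1],[0,0,0,0,0,0,-1]]
  ]
}}

```text
time: 35.77
tool_pos: [0.5716, -0.2964, 0.0975]
tool_rot: [0.0, 0.999, 0.04, 0.001]
contact_force: [-0.0, -0.0, -1.1]
gripper_width: 0.343
```

```bash
python3 -c "
from h import *
f,T=grab('wr13')
"
```

```text
(no output)
```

View pics/wr13.png

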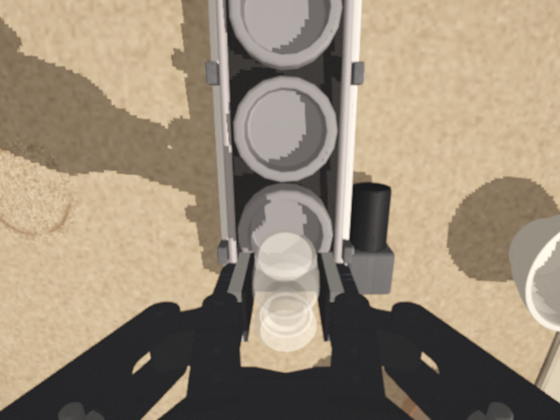

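The glass bottle is held upright and clear of its puck (stopper 288,318). I'll carry it to nest four.

Emit:
{"fn": "carry_out", "kwargs": {
  "moves": [
    [[0,0,0,0,0,-0.4,-1],[0,0,0,0,0,-0.8,-1],[0,0,0,0,0,-0.8,-1],[0,0,0,0,0,-0.6,-1],[0,0,0,0,0,-0.2,-1],[0,0,0,0,0,0,-1],[0,0,0,0,0,0,-1]]
  ]
}}

```text
time: 36.4
tool_pos: [0.5699, -0.2954, 0.2052]
tool_rot: [-0.002, 0.999, 0.04, -0.001]
contact_force: [-1.0, 0.2, -1.3]
gripper_width: 0.341
```

```bash
python3 -c "
from h import *
go(.4608,.2536,.2,59.5)
"
```

```text
t 36.4 pos [ 0.5699 -0.2954  0.2052] grip 0.341 F [-1.   0.2 -1.3]
 turn units [-4.8000e-02 -1.0000e-03 -1.0978e+01]  shift units in NEW axes [10.442 -9.317  0.13 ]  in present axes [ -1.615 -13.901   0.182]
```

Emit:
{"fn": "carry_out", "kwargs": {
  "moves": [
    [[0,0,0,-0.12,-1,0,-1],[0,0,0,-0.12,-1,0,-1],[0,0,0,-0.12,-1,0,-1],[0,0,0,-0.12,-1,0,-1],[0,0,0,-0.12,-1,0,-1],[0,0,0,-0.12,-1,0,-1],[0,0,0,-0.12,-1,0,-1],[0,0,0,-0.12,-1,0,-1]]
  ]
}}

```text
time: 37.07
tool_pos: [0.504, 0.022, 0.2039]
tool_rot: [-0.002, 0.999, 0.04, -0.003]
contact_force: [0.9, 0.6, -0.5]
gripper_width: 0.347
```

Emit:
{"fn": "carry_out", "kwargs": {
  "moves": [
    [[0,0,0,-0.12,-1,0,-1],[0,0,0,-0.12,-1,0,-1],[0,0,0,-0.12,-1,0,-1],[0,0,0,-0.12,-1,0,-1],[0,0,0,-0.1,-1,0,-1],[0,0,0,-0.1,-0.9,0,-1],[0,0,-1,0,0,0,-1],[0,0,-1,0,0,0,-1]]
  ]
}}

```text
time: 37.73
tool_pos: [0.4579, 0.2547, 0.2043]
tool_rot: [-0.001, 0.991, 0.131, -0.003]
contact_force: [0.9, 0.1, 0.3]
gripper_width: 0.344
```

Emit:
{"fn": "carry_out", "kwargs": {
  "moves": [
    [[0,0,-1,0,0,0,-1],[0,0,-1,0,0,0,-1],[0,0,-1,0,0,0,-1],[0,0,-1,0,0,0,-1],[0,0,-1,0,0,0,-1],[0,0,-1,0,0,0,-1],[0,0,-1,0,0,0,-1],[0,0,-1,0,0,0,-1]]
  ]
}}

```text
time: 38.4
tool_pos: [0.4587, 0.2526, 0.2043]
tool_rot: [-0.002, 0.888, 0.461, -0.003]
contact_force: [0.1, -0.9, -0.4]
gripper_width: 0.341
```

Emit:
{"fn": "carry_out", "kwargs": {
  "moves": [
    [[0,0,-1,0,0,0,-1],[0,0,0,0,0,0,-1],[0,0,0,0,0,0,-1],[0,0,0,0,0,0,-1]]
  ]
}}

```text
time: 38.73
tool_pos: [0.4595, 0.2529, 0.2062]
tool_rot: [-0.002, 0.868, 0.496, -0.001]
contact_force: [-0.5, -0.2, -0.2]
gripper_width: 0.344
```

```bash
python3 -c "
from h import *
go(.4608,.2536,.06,59.5)
f,T=grab('wr14')
"
```

```text
t 38.73 pos [0.4595 0.2529 0.2062] grip 0.344 F [-0.5 -0.2 -0.2]
 turn units [-0.044  0.006  0.001]  shift units in NEW axes [0.033 0.019 3.656]  in present axes [0.035 0.033 3.656]
```

View pics/wr14.png

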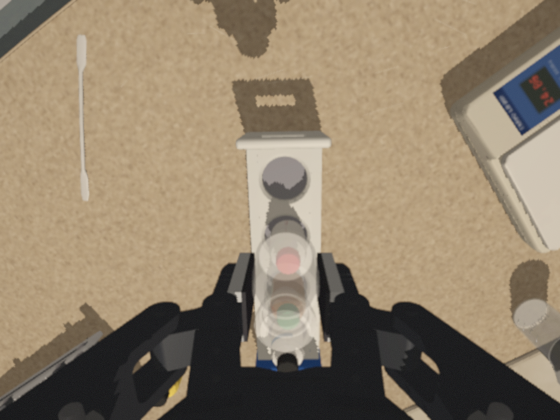

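Glass is over nest four (285,178). Descending.

Emit:
{"fn": "carry_out", "kwargs": {
  "moves": [
    [[-0.03,0,0,0.03,0.02,0.4,-1],[0,0,0,0,0,0.8,-1],[0,0,0,0,0,0.8,-1],[0,0,0,0,0,0.8,-1],[0,0,0,0,0,0.6,-1],[0,0,0,0,0,0.2,-1],[0,0,0,0,0,0,-1],[0,0,0,0,0,0,-1]]
  ]
}}

```text
time: 39.45
tool_pos: [0.4622, 0.2542, 0.0647]
tool_rot: [-0.0, 0.868, 0.497, 0.001]
contact_force: [-0.4, 0.4, -1.0]
gripper_width: 0.34
```

```bash
python3 -c "
from h import *
go(.4608,.2536,.0258,59.5)
"
```

```text
t 39.45 pos [0.4622 0.2542 0.0647] grip 0.34 F [-0.4  0.4 -1. ]
 turn units [ 0.01  -0.026  0.017]  shift units in NEW axes [-0.03  -0.023  0.972]  in present axes [-0.032 -0.023  0.972]
```

Emit:
{"fn": "carry_out", "kwargs": {
  "moves": [
    [[0,0,0,-0.02,-0.02,0,-1],[0,0,0,0,0,0.25,-1],[0,0,0,0,0,0.25,-1],[0,0,0,0,0,0.2,-1],[0,0,0,0,0,0.1,-1],[0,0,0,0,0,0.06,-1],[0,0,0,0,0,0,-1],[0,0,0,0,0,0,-1]]
  ]
}}

```text
time: 40.12
tool_pos: [0.4606, 0.2538, 0.0295]
tool_rot: [-0.0, 0.868, 0.497, 0.001]
contact_force: [-0.5, 0.6, -0.6]
gripper_width: 0.343
```

Emit:
{"fn": "carry_out", "kwargs": {
  "moves": [
    [[0,0,0,0,0,0.03,-1],[0,0,0,0,0,0.02,-1],[0,0,0,0,0,0.02,-1],[0,0,0,0,0,0,-1],[0,0,0,0,0,0,-1],[0,0,0,0,0,0,-1]]
  ]
}}

```text
time: 40.62
tool_pos: [0.4607, 0.2538, 0.0269]
tool_rot: [-0.0, 0.868, 0.497, 0.001]
contact_force: [0.4, 0.1, -0.6]
gripper_width: 0.343
```

Emit:
{"fn": "carry_out", "kwargs": {
  "moves": [
    [[0,0,0,0,0,0.02,-1],[0,0,0,0,0,0,-1],[0,0,0,0,0,0,-1]]
  ]
}}

```text
time: 40.87
tool_pos: [0.4606, 0.2538, 0.026]
tool_rot: [-0.0, 0.868, 0.497, 0.001]
contact_force: [-0.5, 0.7, -0.2]
gripper_width: 0.343
```

Emit:
{"fn": "carry_out", "kwargs": {
  "moves": [
    [[0,0,0,0,0,0.02,-1],[0,0,0,0,0,0,-1],[0,0,0,0,0,0,-1]]
  ]
}}

```text
time: 41.12
tool_pos: [0.4608, 0.2538, 0.0258]
tool_rot: [-0.0, 0.868, 0.497, 0.001]
contact_force: [-2.1, -0.8, 5.2]
gripper_width: 0.342
```

Emit:
{"fn": "carry_out", "kwargs": {
  "moves": [
    [[0,0,0,0,0,0,0.1],[0,0,0,0,0,0,0.4],[0,0,0,0,0,0,0.7],[0,0,0,0,0,0,1],[0,0,0,0,0,0,1],[0,0,0,0,0,0,1],[0,0,0,0,0,0,1]]
  ]
}}

```text
time: 41.7
tool_pos: [0.4607, 0.2538, 0.0252]
tool_rot: [-0.0, 0.868, 0.497, 0.001]
contact_force: [0.3, -0.0, -0.2]
gripper_width: 1.006
```

Emit:
{"fn": "carry_out", "kwargs": {
  "moves": [
    [[0,0,0,0,0,-0.4,1],[0,0,0,0,0,-0.8,1],[0,0,0,0,0,-1,1],[0,0,0,0,0,-1,1],[0,0,0,0,0,-1,1],[0,0,0,0,0,-0.6,1],[0,0,0,0,0,0,1],[0,0,0,0,0,0,1]]
  ]
}}

```text
time: 42.37
tool_pos: [0.4615, 0.254, 0.2196]
tool_rot: [0.0, 0.868, 0.497, 0.003]
contact_force: [-0.3, -0.3, -0.5]
gripper_width: 1.0
```

Emit:
{"fn": "carry_out", "kwargs": {
  "moves": [
    [[0,0,0,-1,0,0,1],[0,0,0,-1,0,0,1],[0,0,0,-1,0,0,1],[0,0,0,-1,0,0,1],[0,0,0,-1,0,0,1],[0,0,0,-0.5,0,0,1],[0,0,0,0,0,0,1],[0,0,0,0,0,0,1]]
  ]
}}

```text
time: 43.03
tool_pos: [0.3483, 0.0633, 0.215]
tool_rot: [-0.001, 0.868, 0.496, 0.0]
contact_force: [0.2, 0.2, -0.0]
gripper_width: 1.002
```

```bash
python3 -c "
from h import *
from plant import grab_frame
f=dict(grab_frame('scene'))['frame'][190:340,120:270,::-1]
F=dict(grab_frame('top'));g=F['frame'][120:290,120:290,::-1]
cv2.imwrite('pics/a2.png',np.hstack([cv2.resize(f,(400,400),interpolation=2),cv2.resize(g,(400,400),interpolation=2)]))
c=cloud(F)
m=(c[...,2]>.058)&(c[...,2]<.1)&(c[...,1]>.1)&(c[...,1]<.3)&(c[...,0]>.4)&(c[...,0]<.7)
n,l,st,ce=cv2.connectedComponentsWithStats(m.astype(np.uint8))
for i in range(1,n):
  if st[i,4]>20:
    P=c[l==i];print(st[i],np.percentile(P[:,2],90).round(4),P.mean(0).round(4))
"
```

```text
[192 156  33  21 167] 0.0746 [0.6566 0.1412 0.0708]
[192 175  16  15 167] 0.079 [0.6209 0.1592 0.0694]
[178 198  16  16 164] 0.0791 [0.5688 0.1905 0.0699]
[162 222  17  15 163] 0.0789 [0.5163 0.2212 0.0698]
[150 247  10  11  81] 0.0719 [0.4653 0.253  0.0691]
[133 262  29  20 144] 0.0741 [0.4228 0.2696 0.0714]
```

View pics/a2.png

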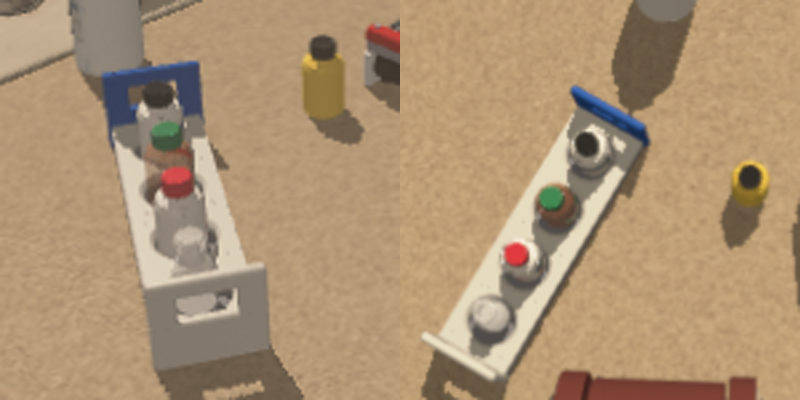

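From the blue end the rack now holds black, green, red and glass, all upright. Cap tops read 79/79/79/72 mm against a nominal 78/78/78/71, so all four are seated. Handing in.

```bash
python3 -c "
from plant import ticket,state
print(state()['time']);print(ticket.job_done())"
```

```text
43.1333
the job is handed in; nothing more can be done
None
```

I moved the four bottles from the lane pucks into the rack in queue order, blue end first: black, green, red, glass. The job was handed in at 43.1 s of the 128 s allowed.

- **Final check:** the last scene and top pictures show all four upright. Tops measured 79/79/79/72 mm, about 1 mm above the nominal 78/78/78/71 mm, which I take as fully seated.
- **Gentleness:** at set-down the wrist force after each small step read 3.6–7.3 N vertically, and no bottle was dropped. The gripper was clear of everything at the end.
- **Left in place:** the yellow look-alike was not touched. I moved none of the pucks, and the first three showed empty and in place in the lane. I took no lane picture after lifting the glass bottle.
- **Disagreements:** the top and wrist cameras differed by 1–4 mm on nest and cap positions. I aimed between the two for nest one and corrected the other nests from how that bottle sat. The gripper opening read about 29 mm on the 32 mm glass bottle, but the grip held.

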